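# Load the spatula into the tool carrier and lift the carrier off its dock

### The arm

A 7-joint arm with a two-finger parallel gripper is mounted at the origin on the work surface. World frame = base frame: x ahead of the robot, y to its left, z up, the work surface at z = 0. Lengths are in mm, angles in rad, forces in N, time in s.
With the tool pointing down it reaches from about 400 to 875 mm from the base axis. Payload 19.3 kg.
Tool frame: the origin (TCP) lies on the centre line of the jaws, within the pads' length; the fingertips stand arm.tips_ahead ahead of it and the grasp point (between the pads) lies 6 mm ahead of it (arm.tips_ahead is the distance from the TCP to the fingertips, in mm); z points along the fingers, x is the direction in which the jaws open and shut, and the axes are right-handed (so a half turn about z gives the same grasp; the last joint's range is limited). The gripper opens to 85 mm and grips with 20 to 120 N. Pads are 22 mm wide; open, the fingers measure 114 mm over their backs; the gripper's body (76 mm by 85 mm) begins 54 mm behind the grasp point. The pads swing forward as they close: fully open they stand 13 mm farther back than shut.
Start: joints at [-0.07, 0.521, -0.036, 1.599, 0.021, 1.021, -0.113], TCP at [624.992, -0.025, 226.091] pointing down, gripper open.
Joint ranges: [-2.91, 2.91], [-0.3, 2.13], [-1.5, 1.42], [0.17, 2.43], [-1.26, 4.41], [0.16, 1.93], [-2.52, 2.52]. Speed limits (rad/s): [1.89, 1.89, 2.39, 2.39, 3.01, 3.01, 3.01].

### API

Orientations are given as a unit quaternion [x, y, z, w].
In Python, from plant import arm, grab_frame gives the robot as it stands.
- The arm moves only by the shell command python3 -m handwheel 'ROWS'. ROWS is JSON, a list of rows, each an object of numbers: "rx", "ry", "rz": the turn, a rotation vector about the tool's x, y, z as a fraction of full scale; "x", "y", "z": the shift along the tool's x, y, z as a fraction of full scale; "grip": the opening, from -1 (shut) to 1 (fully open). In form: [{"rx": .., "ry": .., "rz": .., "x": .., "y": .., "z": .., "grip": ..}, ...]. A call has 1 to 20 rows; each row is the pose to reach, as a shift and turn from the pose commanded when the call began, along the tool's axes at that moment, turning the shorter way round; what a row does not reach only later rows make up. Full scale, the value 1, is 0.08 m for a shift and 180 degrees for a turn. A row lasts 1/8 s, in which the tool goes at most 62.5 mm and 10.7 degrees, less where a joint would pass 70% of its speed; a pose out of reach is approached as far as the arm can. A call with a number of a shift or a turn outside -1 to 1 is refused whole. A call with a gripper value outside its range is refused whole. The fingers move at their own pace and stop on an object; the grip force is fixed at half the most. Time passes only in rows, so rows that repeat a pose let the fingers close. It gives the time, the measured TCP pose, the force and the opening at its end, in the units of the state.
- arm.state(): the state, without advancing time (a new reading comes with each control period).
- grab_frame(name): name is "scene" or "side" or "wrist"; returns a dict with "img" (384x512x3 uint8, red, green, blue), "depth" (384x512 float32, mm along the optical axis (not along the pixel's ray), 0 where there is no reading), "K" (3x3 intrinsics, pixels), "T" (4x4, takes a point from camera to world coordinates). Camera axes: x right, y up, looking along -z (the intrinsics and any distortion apply to the point x, -y, -z); pixel columns grow to the right and rows downward; lengths in mm; the calibration is good to about 2 mm. The wrist camera is an equidistant fisheye: a pixel r from the principal point sees the ray r / f radians off the axis. A picture is of the moment at which its call begins.
- arm.finish_job(): hands the job in, once; it reports no verdict.
The state is a dict: "time_s": time; "joint_pos": joint angles; "dq": joint speeds; "tau": joint torques, N m; "tool_pos": TCP position; "ee_rot": TCP orientation; "ft_force": force on the tool from outside, world axes, zero at the start; "ft_torque": the same for the moment, N m; "opening": finger opening in mm.
Only numpy, scipy, OpenCV 4.12 (cv2) and the standard library are available. Lean on these libraries where they do the work, as an engineer would, in place of code of your own. Each camera call takes 0.05 s, during which the arm holds its last target.

### The job

Get the weighing tools ready to carry away: lay the orange-handled spatula flat in the empty compartment of the white tool carrier, its handle in the narrow end and its blade in the wide end, and let go of it. Then pinch the two blue side catches on the carrier's central tower together to free it from its dock and lift it, level and with the brush and the spatula still lying in it, at least 10 cm straight up. Finish while holding it there, and leave the other things on the bench where they are.

Things in the scene. Friction and masses are not known exactly. Their poses are not given: they have to be found in the camera images.
- spatula_grip (a point): Grip point of the loose lab spatula lying flat on the mat: half-way up its orange handle (7 above the underside), 45 from the handle's free end, near the centre of mass. The handle is 85 long, 14 wide, 14 high. x points along the spatula to the blade, z up. Sizes in mm.
- carrier_slot (a point): Point on the floor of the carrier's EMPTY compartment, 39 above the bench: when the spatula lies properly in it, spatula_grip is 7 straight above this point, axes alike (x towards the wide blade end, z up). From -33 to +27 along x the long walls are cut away, so fingers reach down to the floor on both sides. Sizes in mm.
- carrier_grip (a point): Point midway between the blue catches, 44 above the carrier's underside (80 above the bench when seated), axes as body carrier. The catch plates, 20 wide, reach 16 above it; their outer faces are 27 from it along -x and +x (54 over both, 38 when fully pinched). Fingers close along x; free space from 25 below this point upward. Sizes in mm.
- catch_front (a joint): How far the catch on the carrier's -x side is pressed in, m: 0 out (its tooth locked under the dock's steel bar), 0.008 fully in. Spring: about 2 N at 0, 5.5 N fully in. Beyond about 0.006 the tooth is free. It springs back when let go, so keep the grip.
- catch_rear (a joint): The same for the catch on the carrier's +x side.
- carrier: White loose tool carrier, 220 x 116, 220 g. Origin: centre of its underside (36 above the bench when seated); x to the blade ends, y to the empty trough, z up. Troughs 40 to each side: walls 12 high, 3 thick; inside 212 long, handle end 20 wide, blade end (last 76) 30 wide, floor 3 thick. In the middle a tower: white core 26 x 24, 64 high, between two blue catches. Sizes in mm.
- spatula: The spatula, 60 g, 200 long: orange handle 85, steel shank 65 (6 wide, 5 high), steel blade 50 (24 wide, 3 thick); undersides level. Origin: underside, half-way along its length, 55 from spatula_grip towards the blade; axes as there. It starts on a fixed black rubber mat, 220 x 200 x 3, so its underside is 3 above the bench. Sizes in mm.
- dock: Fixed grey dock in which the carrier sits, 236 x 130, lips up to 44 high, with two steel catch bars under the tower. Origin: centre of its underside, on the bench; axes parallel to the carrier's when it is seated. The carrier leaves it straight up, with 1 to 2 mm play. Sizes in mm.
- brush_centre (a point): Middle of the handle of the brush (200 long, handle 14 x 14, pale head 22 wide) that already lies in the carrier's other compartment, 7 above its floor. x towards the head. It must stay in there. Sizes in mm.
- brush_slot (a point): Point on the floor of the brush's compartment, 7 below brush_centre; axes as the carrier's. Sizes in mm.
- jar_a: Small clear jar with white cap, 40 across, 50 high. Bystander. Origin: centre of underside. Sizes in mm.
- jar_b: Clear jar with blue cap, 52 across, 65 high. Bystander. Origin: centre of underside. Sizes in mm.
- beaker: Glass beaker, 60 across, 70 high. Bystander. Origin: centre of underside. Sizes in mm.
- label_roll: Roll of blank paper labels lying flat, 90 across, 32 high. Bystander. Origin: centre of underside. Sizes in mm.
- dish: White weighing dish, 90 across, 18 high. Bystander. Origin: centre of underside. Sizes in mm.
Things that resemble listed ones, but are neither listed nor needed, are in the scene too. What is shaped like the spatula but pink or turquoise is not meant.

How it is judged (in metres and radians):
On the way, in this order (a step that is already met when the one before it is completed fails the run):
1. the spatula lies flat in the empty compartment, let go, the carrier still seated in its dock (x of spatula_grip in the frame of carrier_slot between -0.012 and 0.012 m and y of spatula_grip in the frame of carrier_slot between -0.006 and 0.006 m and z of spatula_grip in the frame of carrier_slot between 0.003 and 0.011 m and angle between the x axis of spatula_grip and the x axis of carrier_slot, either way round below 0.1 rad and angle between the z axis of spatula_grip and the z axis of carrier_slot, either way round below 0.15 rad and z of carrier_grip in the frame of dock below 0.086 m and contact force between the fingers and spatula below 0.1 N and linear speed of spatula below 0.03 m/s), for 0.2 s.
2. both catches are pinched in while the carrier is still in the dock (value of joint each of catch_front, catch_rear above 0.005 m and z of carrier_grip in the frame of dock below 0.086 m), for 0.1 s.
At the end, for the whole second after the job is handed in: The carrier is held by both catches (each in over 5 mm, over 5 N), still, level (0.2 rad), at least 85 mm above its seat, within 60 mm of straight above it and clear of the dock; spatula and brush lie flat in their compartments (12 mm along, 6 mm across, 4 mm in height, 0.1 rad) (z of carrier_grip in the frame of dock above 0.165 m and horizontal distance between carrier_grip and dock below 0.06 m and angle between carrier's own z axis and vertical below 0.2 rad and value of joint each of catch_front, catch_rear above 0.005 m and contact force between the fingers and carrier above 5 N and contact force between carrier and dock below 0.1 N and linear speed of carrier below 0.03 m/s and x of spatula_grip in the frame of carrier_slot between -0.012 and 0.012 m and y of spatula_grip in the frame of carrier_slot between -0.006 and 0.006 m and z of spatula_grip in the frame of carrier_slot between 0.003 and 0.011 m and angle between the x axis of spatula_grip and the x axis of carrier_slot, either way round below 0.1 rad and angle between the z axis of spatula_grip and the z axis of carrier_slot, either way round below 0.15 rad and x of brush_centre in the frame of brush_slot between -0.012 and 0.012 m and y of brush_centre in the frame of brush_slot between -0.006 and 0.006 m and z of brush_centre in the frame of brush_slot between 0.003 and 0.011 m and angle between the x axis of brush_centre and the x axis of brush_slot, either way round below 0.1 rad and angle between the z axis of brush_centre and the z axis of brush_slot, either way round below 0.15 rad); the arm keeps its last pose, push and grip.
It fails at once if a bystander is pushed more than 3 cm (distance of any of jar_a, jar_b, beaker, label_roll, dish from where it was at the start of the episode above 0.03 m).
It also fails if it takes over 51 s, if anything falls off the work surface, if the arm or the gripper's body presses on something with over 40 N, if the wrist force passes 120 N, or if a joint passes its speed limit or range.

## Working session

There is one attempt and no reset: what is moved stays moved. The work goes in short steps, Python scripts to look and compute and a shell command to move; the robot and the scene stay as the last step left them, time stands still between calls to the robot, and variables do not carry over. Pictures are saved under pics/ and viewed, and the job is handed in when it is done.

```bash
ls; mkdir -p pics; python3 - <<'E'
from plant import arm, grab_frame
import cv2
print(arm.state(), arm.tips_ahead)
for n in("scene","side","wrist"):
    f=grab_frame(n); cv2.imwrite(f"pics/{n}0.png",cv2.cvtColor(f["img"],cv2.COLOR_RGB2BGR)); print(n,f["K"].tolist(),f["T"].round(3).tolist())
E
```

```text
pics
{'time_s': 0.0, 'joint_pos': array([-0.07022873,  0.52201022, -0.03635481,  1.59997954,  0.02122716,
        1.02108993, -0.11279065]), 'dq': array([-1.87023670e-05,  1.18582991e-03, -6.67929378e-04,  7.03664846e-04,
       -7.46787357e-04,  1.45761323e-03, -9.11002784e-04]), 'tau': array([-4.24098413e-03, -9.27110124e+01,  1.97758444e+00, -3.69928443e+01,
        1.76317629e-02,  8.19846697e-03, -6.58496788e-05]), 'tool_pos': array([ 6.24672943e+02, -9.59756447e-03,  2.25537990e+02]), 'ee_rot': array([ 9.99999848e-01,  3.27760627e-05, -5.48831316e-04,  4.35523099e-05]), 'ft_force': array([ 0.73168247, -0.06351382,  0.64658284]), 'ft_torque': array([0.01119788, 0.03733001, 0.01477746]), 'opening': 85.40239337086415} 25.0
scene [[440.8207269510533, 0.0, 260.852784772298], [0.0, 440.8207269510533, 184.93987932156446], [0.0, 0.0, 1.0]] [[0.047, -0.845, 0.533, 1264.293], [0.999, 0.039, -0.026, -27.595], [0.001, 0.534, 0.846, 1347.302], [0.0, 0.0, 0.0, 1.0]]
side [[369.2609884062012, 0.0, 251.7849257133579], [0.0, 369.2609884062012, 188.79823052388159], [0.0, 0.0, 1.0]] [[0.995, 0.061, -0.078, 361.475], [-0.098, 0.726, -0.681, -698.04], [0.015, 0.685, 0.728, 820.974], [0.0, 0.0, 0.0, 1.0]]
wrist [[297.3186396354542, 0.0, 253.58279887598115], [0.0, 297.3186396354542, 185.6052865774862], [0.0, 0.0, 1.0]] [[1.0, -0.0, 0.0, 624.066], [0.0, 0.946, 0.324, 83.549], [-0.0, -0.324, 0.946, 373.177], [0.0, 0.0, 0.0, 1.0]]
```

View pics/scene0.png

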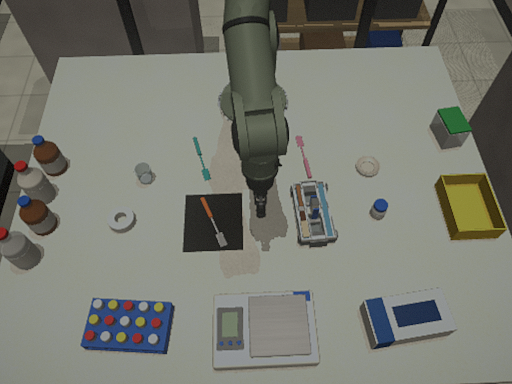

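View pics/side0.png

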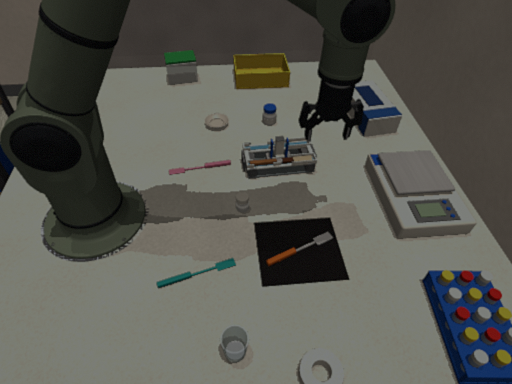

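View pics/wrist0.png

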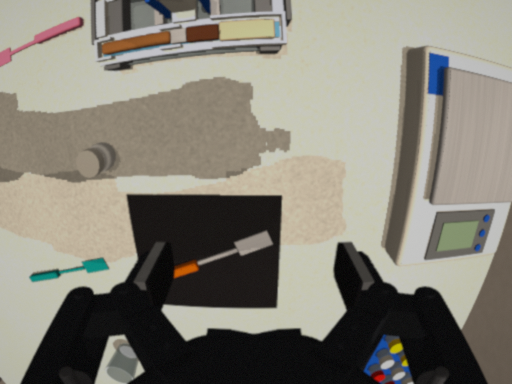

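Orange-like candidates: the orange spatula on the mat at scene (213,222) / side (290,252), and the brown brush handle in the carrier at scene (302,205). Spatula-shaped but the wrong colour: turquoise at (202,158), pink at (304,157). By the description it is the orange one on the mat. I'll check that and the carrier in close crops.

```bash
cat > h.py <<'E'
import numpy as np, cv2
from plant import arm, grab_frame
def ray(f,u,v,fish=False):
    K=f["K"];T=f["T"]
    x=(u-K[0,2])/K[0,0]; y=(v-K[1,2])/K[1,1]
    if fish:
        r=np.hypot(x,y); d=np.array([x/r*np.sin(r),-y/r*np.sin(r),-np.cos(r)]) if r>1e-9 else np.array([0,0,-1.])
    else: d=np.array([x,-y,-1.])
    return T[:3,3], T[:3,:3]@d
def onplane(f,u,v,z,fish=False):
    o,d=ray(f,u,v,fish); return o+d*(z-o[2])/d[2]
def tri(rays):
    A=np.zeros((3,3));b=np.zeros(3)
    for o,d in rays:
        d=d/np.linalg.norm(d);P=np.eye(3)-np.outer(d,d);A+=P;b+=P@o
    p=np.linalg.solve(A,b)
    return p,[np.linalg.norm((np.eye(3)-np.outer(d,d)/(d@d))@(p-o)) for o,d in rays]
def save(n,im,crop=None,s=1):
    if crop: im=im[crop[1]:crop[3],crop[0]:crop[2]]
    im=cv2.resize(im,None,fx=s,fy=s,interpolation=cv2.INTER_CUBIC)
    cv2.imwrite(f"pics/{n}.png",cv2.cvtColor(im,cv2.COLOR_RGB2BGR))
def hsvmask(im,lo,hi): return cv2.inRange(cv2.cvtColor(im,cv2.COLOR_RGB2HSV),np.array(lo),np.array(hi))
E
python3 - <<'E'
from h import *
c={}
for n,cr in(("scene",(180,170,350,260)),("side",(230,120,360,290)),("wrist",(80,0,300,320))):
    f=grab_frame(n); c[n]=f
    m=hsvmask(f["img"],(5,180,120),(16,255,255)); k,l,s,ce=cv2.connectedComponentsWithStats(m)
    for i in range(1,k):
        if s[i,4]>15:
            u,v=ce[i]; print(n,"orange",ce[i].round(1),s[i].tolist(),onplane(f,u,v,12,n=="wrist").round(1), "depth",f["depth"][int(v),int(u)])
    m=hsvmask(f["img"],(95,120,60),(125,255,255)); k,l,s,ce=cv2.connectedComponentsWithStats(m)
    for i in range(1,k):
        if s[i,4]>10: print(n,"blue",ce[i].round(1),s[i].tolist())
    w,h=cr[2]-cr[0],cr[3]-cr[1]; save(n+"c",f["img"],cr,min(800/w,600/h)*.98)
E
```

```text
scene blue [384.7  37.4] [369, 30, 32, 15, 394]
scene blue [ 37.2 139.5] [32, 136, 11, 9, 72]
scene blue [313.2 195.7] [311, 195, 6, 3, 12]
scene blue [ 23.1 200.5] [17, 196, 13, 11, 100]
scene blue [380.7 204.8] [374, 199, 14, 13, 130]
scene blue [314.7 215.7] [312, 212, 6, 7, 17]
scene blue [303.9 294.2] [294, 291, 16, 9, 54]
scene blue [129.9 328.2] [81, 299, 92, 55, 2544]
scene blue [380.1 320.6] [366, 298, 29, 46, 727]
scene blue [416.3 313.1] [393, 300, 48, 27, 845]
scene blue [229.8 342.6] [228, 341, 4, 4, 12]
scene blue [238.6 342.4] [237, 341, 4, 4, 13]
scene blue [220.8 343.2] [219, 342, 4, 4, 11]
side orange [281.  255.3] [268, 249, 27, 14, 87] [ 499.6 -181.8   12. ] depth 947.3741
side blue [269.6 107.1] [264, 104, 12, 7, 71]
side blue [381.6 112.4] [364, 108, 37, 10, 250]
side blue [259.3 147. ] [251, 146, 17, 3, 31]
side blue [375.  159.1] [371, 155, 9, 10, 53]
side blue [444.2 201.2] [442, 200, 5, 4, 13]
side blue [448.2 208.1] [446, 207, 5, 3, 12]
side blue [452.4 215.2] [451, 214, 4, 4, 12]
side blue [473.7 326.8] [429, 271, 83, 107, 3057]
side blue [473.6 382.5] [460, 382, 28, 2, 52]
side blue [492.5 382.5] [489, 382, 8, 2, 16]
side blue [502.3 382.5] [499, 382, 8, 2, 15]
wrist orange [137.9  42. ] [104, 33, 65, 19, 246] [480.4 148.3  12. ] depth 284.64413
wrist orange [185.2 269.7] [174, 263, 24, 15, 199] [ 521.8 -173.5   12. ] depth 419.59634
wrist blue [147.6   1.2] [145, 0, 6, 5, 18]
wrist blue [436.4  73.1] [428, 54, 20, 41, 624]
wrist blue [485.8 217.9] [483, 215, 6, 7, 32]
wrist blue [481.5 232.9] [479, 230, 6, 7, 31]
wrist blue [476.9 247.2] [475, 244, 5, 7, 27]
wrist blue [375.6 354.5] [363, 335, 25, 41, 295]
wrist blue [395.7 357.4] [390, 354, 11, 10, 59]
wrist blue [406.6 369.5] [401, 366, 11, 10, 42]
wrist blue [386.7 371.5] [382, 369, 9, 6, 42]
wrist blue [397.4 381.6] [394, 380, 7, 4, 24]
```

View pics/scenec.png

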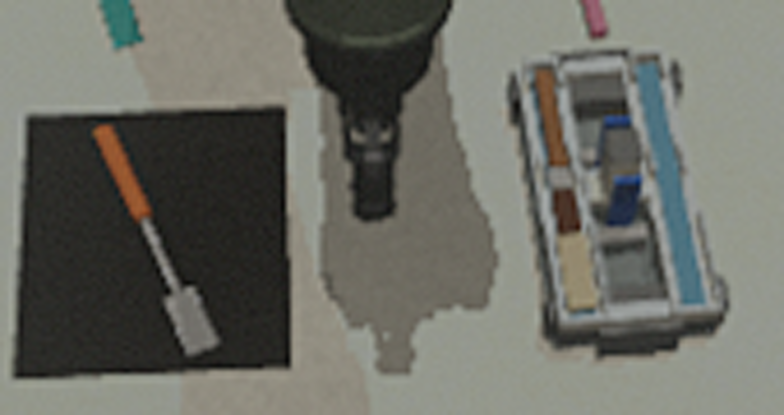

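View pics/sidec.png

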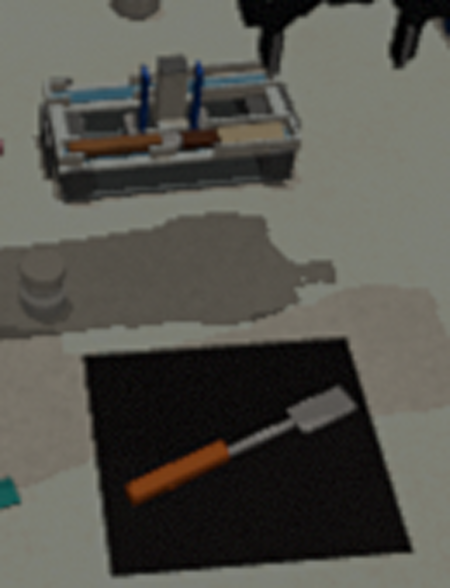

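The side crop shows the orange-handled spatula lying on the mat, blade to the right/up (+x, slightly +y). The carrier has the brush on the near side, and the empty trough has a light-blue floor on the far (+y) side, wide end at +x.

```bash
cat > m.py <<'E'
from h import *
def comp(m,near):
    k,l,s,ce=cv2.connectedComponentsWithStats(m)
    i=min(range(1,k),key=lambda i: np.hypot(*(ce[i]-near))+(1e6 if s[i,4]<20 else 0))
    return (l==i).astype(np.uint8)
def topts(f,mask,z,fish=False):
    v,u=np.nonzero(mask); return np.array([onplane(f,a,b,z,fish) for a,b in zip(u,v)])
def box(P):
    (c,wh,a)=cv2.minAreaRect(P[:,:2].astype(np.float32))
    w,h=wh
    if w<h: w,h=h,w;a+=90
    a=(a+90)%180-90
    return np.round(c,1),round(w,1),round(h,1),round(np.radians(a),3)
E
python3 - <<'E'
from m import *
for n,near,bl in(("scene",(206,207),(380,205)),("side",(281,255),0)):
    f=grab_frame(n); im=f["img"]
    m=comp(hsvmask(im,(4,130,70),(18,255,255)),near); print(n,"handle",m.sum(),box(topts(f,m,14)))
    hsv=cv2.cvtColor(im,cv2.COLOR_RGB2HSV)
    m2=hsvmask(im,(88,50,60),(125,255,255)); k,l,s,ce=cv2.connectedComponentsWithStats(m2)
    for i in range(1,k):
        u,v=ce[i]
        if s[i,4]>5 and 225<u<345 and 125<v<260:
            print(n,ce[i].round(1),s[i].tolist(),hsv[int(v),int(u)],box(topts(f,(l==i),39)))
E
```

```text
scene handle 103 (array([ 503.5, -181.2]), 86.8, 16.2, np.float64(0.394))
scene [324.8 209.8] [318, 184, 15, 52, 253] [ 97 100 128] (array([544.7, 223.7]), 200.0, 16.6, np.float64(0.053))
scene [313.4 195.9] [311, 195, 6, 3, 17] [110 149 116] (array([493.3, 191.6]), 17.8, 8.0, np.float64(1.524))
scene [314.8 213.4] [311, 208, 8, 11, 50] [113 113  61] (array([560.2, 188.9]), 43.4, 19.1, np.float64(-0.281))
side handle 175 (array([ 500.1, -183.9]), 84.2, 16.4, np.float64(0.422))
side [272.  141.3] [271, 139, 3, 6, 9] [110 161 103] (array([532.6, 242.1]), 26.3, 4.8, np.float64(-1.393))
side [294.8 142.3] [286, 138, 21, 8, 45] [ 96  35 102] (array([612.2, 240.8]), 62.8, 35.7, np.float64(0.096))
side [284.6 144.7] [284, 143, 2, 4, 7] [97 65 86] (array([571.5, 223.4]), 15.6, 3.3, np.float64(1.411))
side [258.6 146.8] [246, 144, 25, 6, 74] [ 99 105 100] (array([484.7, 218.6]), 80.3, 18.1, np.float64(0.052))
```

```bash
python3 -m handwheel '[{"x":-0.5,"y":0.5,"grip":0},{"x":-1,"y":1,"grip":0},{"x":-1,"y":1,"grip":0}]'; python3 -m handwheel '[{"x":-0.25,"y":0.5,"grip":0,"rz":0.05},{"x":-0.5,"y":1,"grip":0,"rz":0.1},{"x":-0.5,"y":1,"grip":0,"rz":0.16},{"x":-0.5,"y":1,"grip":0,"rz":0.22},{"x":-0.5,"y":1,"grip":0,"rz":0.28},{"x":-0.5,"y":1,"grip":0,"rz":0.33},{"x":-0.5,"y":1,"grip":0,"rz":0.37},{"x":-0.5,"y":1,"grip":0,"rz":0.37}]'
python3 - <<'E'
from m import *
s=arm.state(); print(s["time_s"],s["tool_pos"],s["ee_rot"],s["opening"],arm.tips_ahead)
f=grab_frame("wrist"); save("wr1",f["img"]); 
E
```

```text
0.4 [ 6.24942824e+02 -4.58981751e-03  2.26000483e+02] [ 9.99999994e-01 -1.88987971e-05 -1.04379701e-04 -2.97112887e-06] 85.56511409345138 25.0invalid input at $[0]: expected keys rx, ry, rz, x, y, z, grip
invalid input at $[0]: expected keys rx, ry, rz, x, y, z, grip
```

View pics/wr1.png

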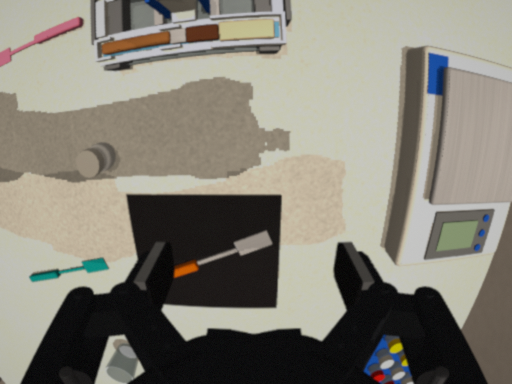

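The rows were refused because every key must be given, so nothing moved and the view is unchanged. Sending again with all keys.

```bash
python3 -m handwheel '[{"rx":0,"ry":0,"rz":0,"x":-0.5,"y":0.5,"z":0,"grip":0},{"rx":0,"ry":0,"rz":0,"x":-1,"y":1,"z":0,"grip":0},{"rx":0,"ry":0,"rz":0,"x":-1,"y":1,"z":0,"grip":0}]'; python3 -m handwheel '[{"rx":0,"ry":0,"rz":0.05,"x":-0.25,"y":0.5,"z":0,"grip":0},{"rx":0,"ry":0,"rz":0.1,"x":-0.5,"y":1,"z":0,"grip":0},{"rx":0,"ry":0,"rz":0.16,"x":-0.5,"y":1,"z":0,"grip":0},{"rx":0,"ry":0,"rz":0.22,"x":-0.5,"y":1,"z":0,"grip":0},{"rx":0,"ry":0,"rz":0.28,"x":-0.5,"y":1,"z":0,"grip":0},{"rx":0,"ry":0,"rz":0.33,"x":-0.5,"y":1,"z":0,"grip":0},{"rx":0,"ry":0,"rz":0.37,"x":-0.5,"y":1,"z":0,"grip":0},{"rx":0,"ry":0,"rz":0.37,"x":-0.5,"y":1,"z":0,"grip":0}]'
python3 - <<'E'
from m import *
s=arm.state(); print(s["time_s"],s["tool_pos"],s["ee_rot"],s["opening"],arm.tips_ahead)
f=grab_frame("wrist"); save("wr2",f["img"]); 
m=comp(hsvmask(f["img"],(4,130,70),(18,255,255)),(250,250)); print(m.sum(),box(topts(f,m,17,True)))
E
```

```text
time_s: 0.82
tool_pos: [542.8, -83.4, 226.6]
ee_rot: [1.0, -0.002, -0.0, 0.001]
ft_force: [0.9, -0.4, 1.4]
opening: 42.6
time_s: 1.82
tool_pos: [505.5, -159.4, 226.1]
ee_rot: [0.836, -0.548, 0.0, -0.0]
ft_force: [1.4, -0.4, -0.2]
opening: 42.4
1.825 [ 505.48416931 -159.4421934   226.08461728] [ 8.36224109e-01 -5.48387852e-01  6.25035304e-05 -2.99391313e-06] 42.39365573645337 25.0
793 (array([ 501.9, -180.2]), 86.5, 15.5, np.float64(0.395))
```

View pics/wr2.png

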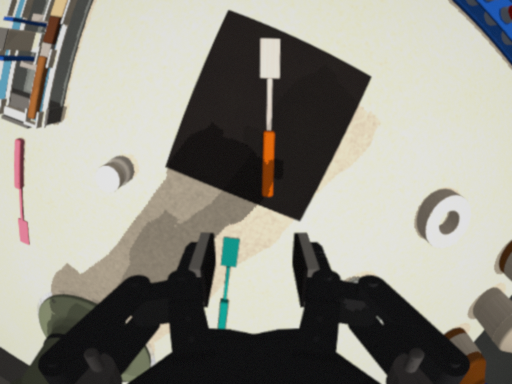

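The spatula handle is at wrist (268,165), long axis vertical in the image, i.e. lined up for the jaws. All three cameras agree within about 3 mm and the sizes fit (86x15). Next: move over the grip point and down.

```bash
python3 -m handwheel '[{"rx":0,"ry":0,"rz":0.005,"x":0.23,"y":0.116,"z":0.5,"grip":0},{"rx":0,"ry":0,"rz":0.005,"x":0.23,"y":0.116,"z":1,"grip":0},{"rx":0,"ry":0,"rz":0.005,"x":0.23,"y":0.116,"z":1,"grip":0}]'; python3 -m handwheel '[{"rx":0,"ry":0,"rz":0,"x":0,"y":0,"z":0.5,"grip":0},{"rx":0,"ry":0,"rz":0,"x":0,"y":0,"z":0.9,"grip":0},{"rx":0,"ry":0,"rz":0,"x":0,"y":0,"z":0.9,"grip":0}]'
python3 - <<'E'
from m import *
s=arm.state(); print(s["tool_pos"],s["ee_rot"])
f=grab_frame("wrist"); save("wr3",f["img"]); 
m=comp(hsvmask(f["img"],(4,130,70),(18,255,255)),(250,250)); print(m.sum(),box(topts(f,m,17,True)))
E
```

```text
time_s: 2.25
tool_pos: [502.5, -180.1, 144.3]
ee_rot: [0.832, -0.555, -0.002, 0.001]
ft_force: [0.7, 0.3, 0.4]
opening: 42.5
time_s: 2.62
tool_pos: [503.6, -180.2, 74.1]
ee_rot: [0.832, -0.555, -0.001, 0.0]
ft_force: [0.7, 0.9, 1.1]
opening: 42.6
[ 503.64830758 -180.24333994   74.1081514 ] [ 8.31918993e-01 -5.54896431e-01 -8.45885925e-04  1.59152199e-04]
2011 (array([ 502.8, -180.3]), 85.8, 14.2, np.float64(0.404))
```

View pics/wr3.png

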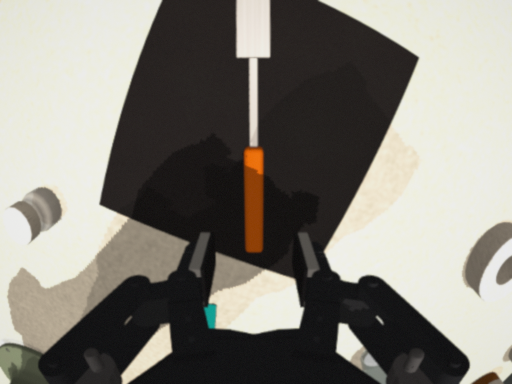

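The handle (254,200) is centred between the fingers at (205,265) and (305,265). Go down the last 44 mm and close.

```bash
python3 -m handwheel '[{"rx":0,"ry":0,"rz":0,"x":0,"y":-0.02,"z":0.3,"grip":0},{"rx":0,"ry":0,"rz":0,"x":0,"y":-0.02,"z":0.55,"grip":0},{"rx":0,"ry":0,"rz":0,"x":0,"y":-0.02,"z":0.55,"grip":0},{"rx":0,"ry":0,"rz":0,"x":0,"y":-0.02,"z":0.55,"grip":-1},{"rx":0,"ry":0,"rz":0,"x":0,"y":-0.02,"z":0.55,"grip":-1},{"rx":0,"ry":0,"rz":0,"x":0,"y":-0.02,"z":0.55,"grip":-1},{"rx":0,"ry":0,"rz":0,"x":0,"y":-0.02,"z":0.55,"grip":-1}]'
python3 -c "
from m import *
f=grab_frame('wrist'); save('wr4',f['img']); f=grab_frame('side'); save('s4',f['img'],(230,200,360,290),6)"
```

```text
time_s: 3.55
tool_pos: [505.4, -180.0, 30.3]
ee_rot: [0.831, -0.556, 0.0, -0.0]
ft_force: [-0.3, -0.4, 0.1]
opening: -0.4
```

View pics/wr4.png

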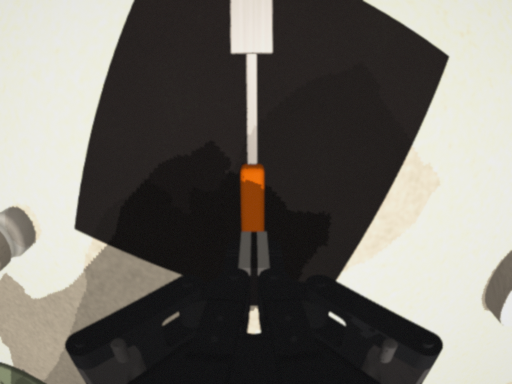

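View pics/s4.png

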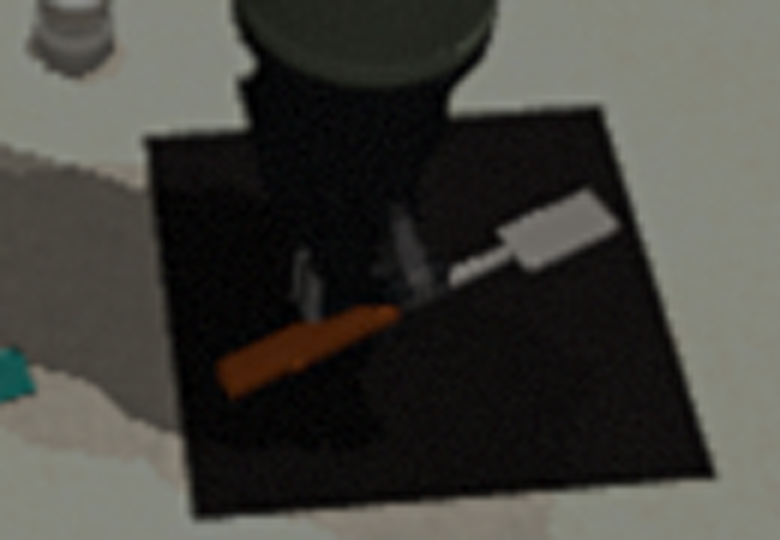

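```bash
python3 -c "
from m import *
s=arm.state(); print(s['opening'],s['tool_pos'])
f=grab_frame('wrist'); save('wr5',np.clip(f['img'][150:350,170:340].astype(int)*2,0,255).astype(np.uint8),None,3)
print(f['depth'][225:300:8,236:274:3].round())
m=comp(hsvmask(f['img'],(4,130,70),(18,255,255)),(250,220)); P=topts(f,m,17,True); print(box(P))"
```

```text
0.4490517405753118 [ 505.27039916 -179.98759714   30.16973352]
[[195. 194. 179. 179. 179. 177. 179. 179. 179. 181. 194. 194. 193.]
 [195. 195. 154. 152. 154. 154. 153. 152. 153. 152. 153. 196. 197.]
 [152. 152. 145. 145. 145. 145. 144. 142. 145. 145. 143. 153. 152.]
 [145. 144. 138. 137. 138. 137. 138. 138. 138. 136. 137. 146. 147.]
 [138. 132. 132. 131. 131. 130. 131. 131. 132. 131. 132. 138. 138.]
 [132. 125. 126. 125. 125. 125. 124. 125. 124. 125. 125. 124. 132.]
 [116. 115. 117. 117. 124. 124. 124. 124. 117. 117. 118. 115. 114.]
 [113. 113. 112. 113. 115. 125. 125. 125. 112. 113. 112. 113. 113.]
 [107. 108. 107. 108. 116. 127. 127. 127. 112. 107. 109. 108. 107.]
 [103. 104. 102. 104. 117. 129. 128. 128. 116. 103. 104. 104. 103.]]
(array([ 523.4, -171.5]), 42.6, 13.9, np.float64(0.399))
```

View pics/wr5.png

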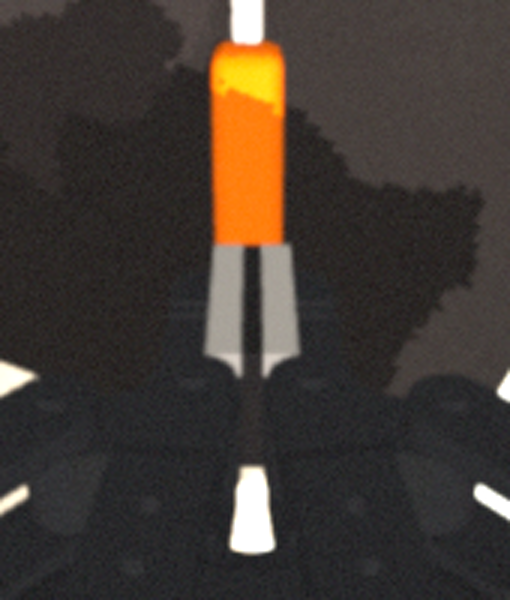

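```bash
python3 -c "
from m import *
f=grab_frame('wrist')
for u,v in((254,215),(254,226),(245,235),(254,235),(263,235),(245,245)):
    o,d=ray(f,u,v,True); c=f['T'][:3,:3].T@d; p=o+d*(f['depth'][v,u]/-c[2]); print(u,v,p.round(1))
s=arm.state();print(s['tool_pos'],s['opening'])"
```

```text
254 215 [ 514.2 -176.5   17.2]
254 226 [ 507.7 -179.2   17.8]
245 235 [ 513.  -172.    43.4]
254 235 [ 514.4 -176.4   42.6]
263 235 [ 516.1 -180.7   42.5]
245 245 [ 513.7 -172.    54.5]
[ 505.22092395 -179.98353558   30.08535988] -0.057120067461995536
```

```bash
python3 -c "
from m import *
f=grab_frame('wrist')
for u in (246,262):
  for v in range(226,240):
    o,d=ray(f,u,v,True); c=f['T'][:3,:3].T@d; p=o+d*(f['depth'][v,u]/-c[2]); print(u,v,p.round(1),f['img'][v,u])
f=grab_frame('side'); save('s5',np.clip(f['img'][190:290,230:360].astype(int)*3,0,255).astype(np.uint8),None,6)
"
```

```text
246 226 [ 505.1 -175.    16.2] [143  64   8]
246 227 [ 505.1 -175.    17.6] [142  64   6]
246 228 [ 503.9 -175.5   16.4] [143  64  11]
246 229 [ 504.1 -175.4   18.2] [140  63   4]
246 230 [ 502.4 -176.1   15.9] [135  65  22]
246 231 [ 502.2 -176.2   16.9] [114  70  48]
246 232 [ 512.6 -172.6   38.8] [91 78 70]
246 233 [ 513.1 -172.4   41. ] [85 82 77]
246 234 [ 512.8 -172.5   41.5] [84 81 76]
246 235 [ 512.8 -172.6   42.6] [84 81 77]
246 236 [ 512.2 -172.8   42.4] [83 81 77]
246 237 [ 513.1 -172.5   45.2] [84 81 76]
246 238 [ 512.7 -172.7   45.5] [84 81 76]
246 239 [ 512.8 -172.7   46.7] [84 82 77]
262 226 [ 508.6 -184.1   15.7] [128  55   4]
262 227 [ 507.8 -184.4   15.3] [128  57   7]
262 228 [ 507.4 -184.6   16. ] [129  57   6]
262 229 [ 506.7 -184.9   15.7] [128  57   7]
262 230 [ 506.  -185.2   15.6] [122  59  23]
262 231 [ 505.1 -185.6   15. ] [104  65  47]
262 232 [ 516.6 -180.    40.4] [88 75 69]
262 233 [ 516.4 -180.    41.3] [84 80 76]
262 234 [ 516.  -180.2   41.5] [85 81 77]
262 235 [ 516.2 -180.1   43.1] [85 81 77]
262 236 [ 516.4 -180.    44.5] [84 80 76]
262 237 [ 516.1 -180.1   45. ] [85 82 77]
262 238 [ 582.1 -148.3  177.7] [84 81 77]
262 239 [ 516.3 -179.9   47.6] [85 82 77]
```

View pics/s5.png

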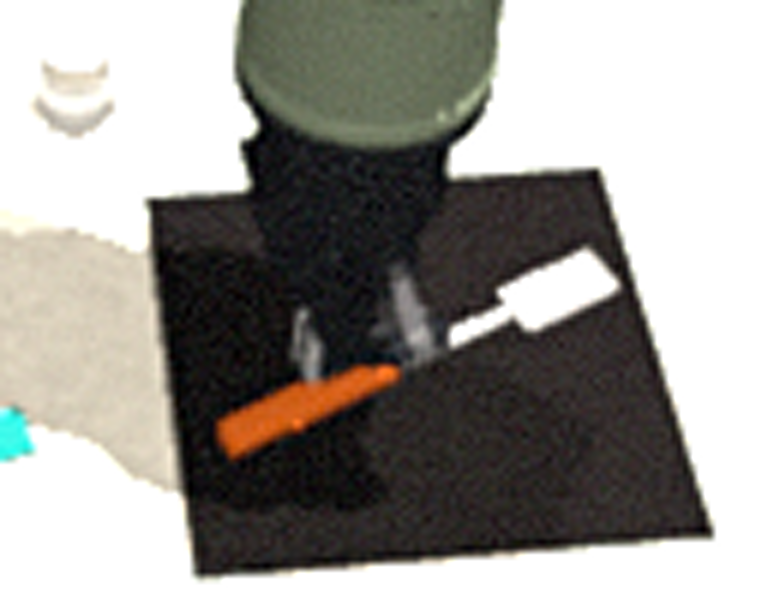

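The wrist crop shows the jaws fully shut (grey fingers at (246,240) and (262,240)) above the handle, with their lower edge at z≈38 by depth. The true tips are therefore about 8 mm *above* the reported TCP when shut, not 25 below it. I trust the image. Open, go lower while watching the force, and look.

```bash
python3 -m handwheel '[{"rx":0,"ry":0,"rz":0,"x":0,"y":0,"z":0,"grip":0},{"rx":0,"ry":0,"rz":0,"x":0,"y":0,"z":0,"grip":0},{"rx":0,"ry":0,"rz":0,"x":0,"y":0,"z":0.15,"grip":0},{"rx":0,"ry":0,"rz":0,"x":0,"y":0,"z":0.3,"grip":0},{"rx":0,"ry":0,"rz":0,"x":0,"y":0,"z":0.3,"grip":0}]'
python3 -c "
from m import *
f=grab_frame('wrist')
save('wr6',np.clip(f['img'][150:350,130:380].astype(int)*2,0,255).astype(np.uint8),None,3)
I=f['img']
for u in (206,210,214,218,290,294,298,302):
  for v in range(215,260,4):
    o,d=ray(f,u,v,True); c=f['T'][:3,:3].T@d; p=o+d*(f['depth'][v,u]/-c[2]); 
    if p[2]>22: print(u,v,p.round(1)); break
"
```

```text
time_s: 4.47
tool_pos: [504.5, -179.8, 4.8]
ee_rot: [0.831, -0.556, -0.001, 0.0]
ft_force: [-0.3, 0.2, -0.1]
opening: 42.6
206 239 [ 504.6 -153.8   22.3]
210 239 [ 505.6 -155.7   22.6]
298 239 [ 523.  -196.    23.7]
302 239 [ 523.7 -197.9   23.6]
```

View pics/wr6.png

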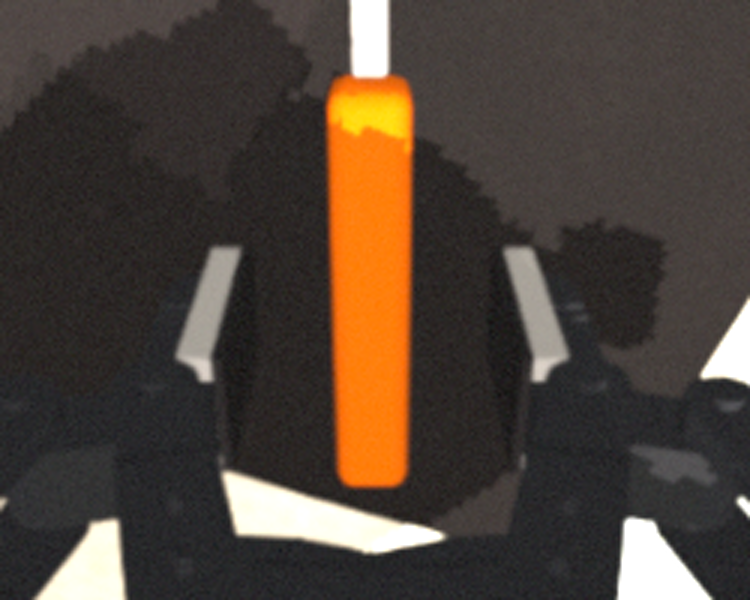

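Fingers straddle the handle cleanly with tips at about z=18, and no force even at TCP z=4.8, which confirms the offset. Go down 8 mm more and close.

```bash
python3 -m handwheel '[{"rx":0,"ry":0,"rz":0,"x":0,"y":0,"z":0.1,"grip":0},{"rx":0,"ry":0,"rz":0,"x":0,"y":0,"z":0.1,"grip":-1},{"rx":0,"ry":0,"rz":0,"x":0,"y":0,"z":0.1,"grip":-1},{"rx":0,"ry":0,"rz":0,"x":0,"y":0,"z":0.1,"grip":-1},{"rx":0,"ry":0,"rz":0,"x":0,"y":0,"z":0.1,"grip":-1}]'
python3 -c "
from m import *
f=grab_frame('wrist')
save('wr7',np.clip(f['img'][100:350,130:380].astype(int)*2,0,255).astype(np.uint8),None,2.4)
for u in (234,238,242,266,270,274):
  for v in range(215,260,1):
    o,d=ray(f,u,v,True); c=f['T'][:3,:3].T@d; p=o+d*(f['depth'][v,u]/-c[2]); 
    if f['img'][v,u,1]>60 and f['img'][v,u,2]>50: print(u,v,p.round(1)); break
"
```

```text
time_s: 5.15
tool_pos: [505.4, -180.1, -1.6]
ee_rot: [0.831, -0.556, 0.0, -0.0]
ft_force: [-1.5, -0.6, 6.8]
opening: 12.6
234 232 [ 511.  -166.7    8.5]
238 232 [ 511.7 -168.6    8.2]
270 232 [ 518.4 -183.9    8.8]
274 232 [ 518.7 -186.2    7.8]
```

View pics/wr7.png

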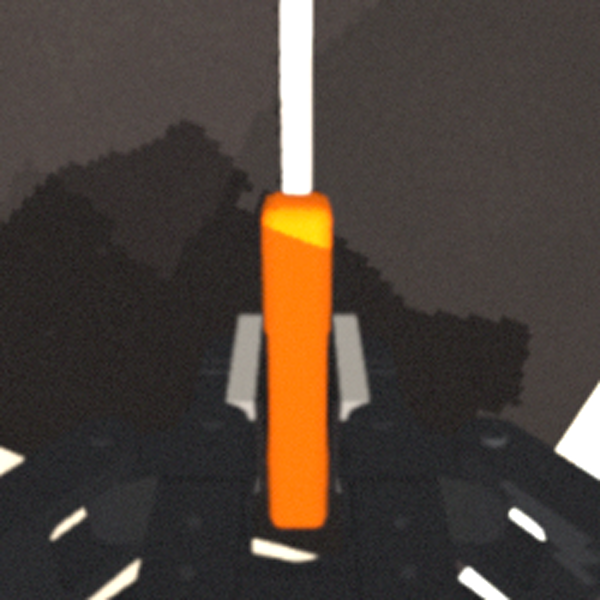

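Gripped: the opening is 12.6 mm on the 14 mm handle (seen between the fingers at (240,350)/(350,350) in the crop), with light mat contact of about 7 N. Lift and check.

```bash
python3 -m handwheel '[{"rx":0,"ry":0,"rz":0,"x":0,"y":0,"z":-0.1,"grip":-1},{"rx":0,"ry":0,"rz":0,"x":0,"y":0,"z":-0.5,"grip":-1},{"rx":0,"ry":0,"rz":0,"x":0,"y":0,"z":-1,"grip":-1},{"rx":0,"ry":0,"rz":0,"x":0,"y":0,"z":-1,"grip":-1}]'; python3 -m handwheel '[{"rx":0,"ry":0,"rz":0,"x":-0.3,"y":-0.1,"z":-0.4,"grip":-1},{"rx":0,"ry":0,"rz":0,"x":-0.7,"y":-0.25,"z":-0.8,"grip":-1},{"rx":0,"ry":0,"rz":0,"x":-0.94,"y":-0.34,"z":-1,"grip":-1},{"rx":0,"ry":0,"rz":0,"x":-0.94,"y":-0.34,"z":-1,"grip":-1}]'
python3 -c "
from m import *
f=grab_frame('wrist'); save('wr8',f['img']); f=grab_frame('side'); save('s8',f['img'],(180,100,400,270),3.5)"
```

```text
time_s: 5.7
tool_pos: [506.6, -180.4, 80.9]
ee_rot: [0.831, -0.556, 0.002, -0.001]
ft_force: [0.8, 0.4, -0.5]
opening: 11.7
time_s: 6.2
tool_pos: [502.0, -98.6, 158.7]
ee_rot: [0.832, -0.554, 0.0, -0.001]
ft_force: [0.5, -1.2, -1.3]
opening: 12.4
```

View pics/wr8.png

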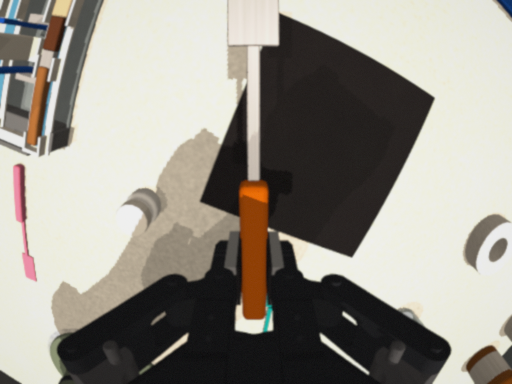

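View pics/s8.png

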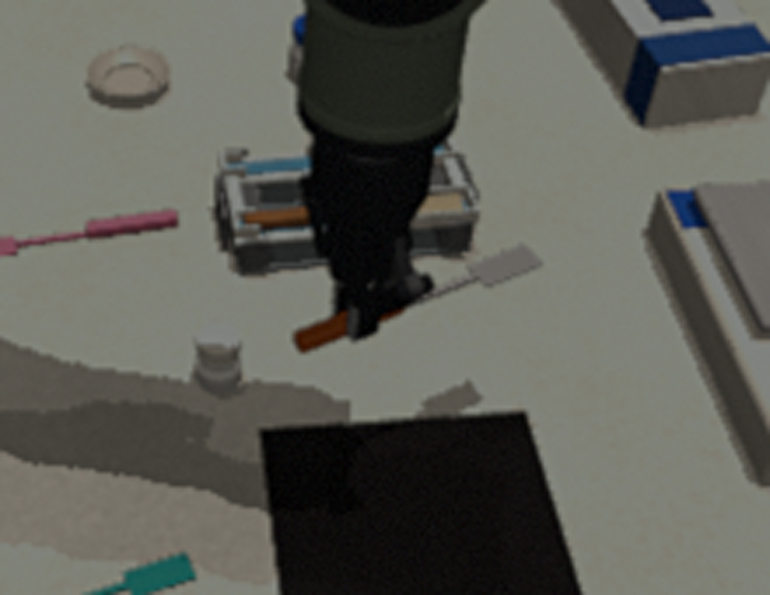

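The spatula is held level and straight, with its blade at wrist (253,20) and handle at (253,250). Go on toward the carrier and turn to its yaw.

```bash
python3 -m handwheel '[{"rx":0,"ry":0,"rz":0,"x":-0.4,"y":-0.15,"z":0,"grip":-1},{"rx":0,"ry":0,"rz":0,"x":-0.94,"y":-0.34,"z":0,"grip":-1},{"rx":0,"ry":0,"rz":0,"x":-0.94,"y":-0.34,"z":0,"grip":-1}]'; python3 -m handwheel '[{"rx":0,"ry":0,"rz":0.04,"x":-0.4,"y":-0.15,"z":0,"grip":-1},{"rx":0,"ry":0,"rz":0.08,"x":-0.94,"y":-0.34,"z":0,"grip":-1},{"rx":0,"ry":0,"rz":0.11,"x":-0.94,"y":-0.34,"z":0,"grip":-1},{"rx":0,"ry":0,"rz":0.11,"x":-0.94,"y":-0.34,"z":0,"grip":-1}]'
python3 -c "
from m import *
f=grab_frame('wrist'); save('wr9',f['img'],None,1.5)"
```

```text
time_s: 6.68
tool_pos: [497.5, -18.2, 157.0]
ee_rot: [0.832, -0.554, -0.001, 0.0]
ft_force: [0.1, -0.2, -1.1]
opening: 12.4
time_s: 7.18
tool_pos: [494.2, 58.6, 157.4]
ee_rot: [0.723, -0.69, 0.0, 0.001]
ft_force: [0.1, 0.2, -0.5]
opening: 12.3
```

View pics/wr9.png

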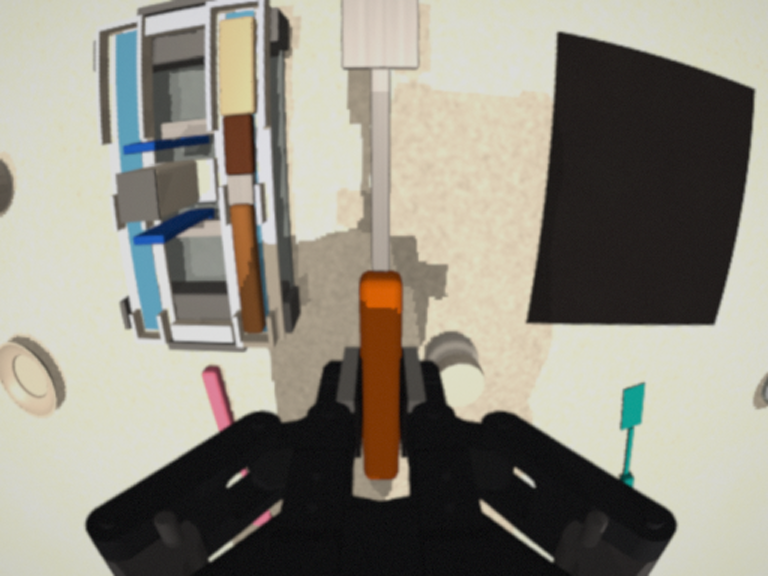

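```bash
cat > car.py <<'E'
from m import *
f=grab_frame('wrist'); im=f['img']
m=hsvmask(im,(90,70,90),(104,200,255)); m[:, 200:]=0
k,l,s,ce=cv2.connectedComponentsWithStats(m)
P=[]
for i in range(1,k):
    if s[i,4]>15:
        p=topts(f,l==i,39,True); print('strip',ce[i].round(),s[i].tolist(),box(p)); P.append(p)
P=np.vstack(P);print('all',box(P), 'x',P[:,0].min(),P[:,0].max())
m=hsvmask(im,(105,150,60),(125,255,255)); m[:,200:]=0
k,l,s,ce=cv2.connectedComponentsWithStats(m)
for i in range(1,k):
    if s[i,4]>15: print('catch',ce[i].round(),s[i].tolist(),box(topts(f,l==i,96,True)))
m=hsvmask(im,(4,120,60),(18,255,255)); m[:,180:]=0
k,l,s,ce=cv2.connectedComponentsWithStats(m)
for i in range(1,k):
    if s[i,4]>40: print('brush',ce[i].round(),s[i].tolist(),box(topts(f,l==i,53,True)))
E
python3 car.py; python3 -c "
from m import *
f=grab_frame('wrist'); save('wr10',f['img'],(50,0,210,240),3)"
```

```text
strip [160.   9.] [151, 7, 18, 5, 55] (array([650.1, 150.7]), 16.4, 3.1, np.float64(-1.52))
strip [85. 66.] [77, 21, 18, 94, 1158] (array([600.4, 228.5]), 94.0, 17.1, np.float64(0.064))
strip [ 96. 184.] [85, 148, 23, 71, 798] (array([479.6, 221.5]), 78.1, 17.3, np.float64(0.055))
strip [174. 176.] [171, 151, 7, 58, 88] (array([487.6, 134.6]), 57.9, 2.4, np.float64(0.052))
all (array([546.2, 185.2]), 207.0, 97.1, np.float64(0.055)) x 440.2811379541122 651.8742497707001
catch [108.  96.] [82, 91, 57, 12, 282] (array([571.3, 170.7]), 49.6, 4.9, np.float64(-1.518))
catch [114. 151.] [89, 139, 53, 24, 480] (array([528. , 168.1]), 51.7, 9.3, np.float64(-1.193))
brush [159.  96.] [150, 76, 19, 40, 680] (array([568.7, 144. ]), 34.2, 16.3, np.float64(0.069))
brush [165. 178.] [153, 136, 23, 86, 1213] (array([491.9, 140.2]), 82.7, 14.7, np.float64(0.06))
```

View pics/wr10.png

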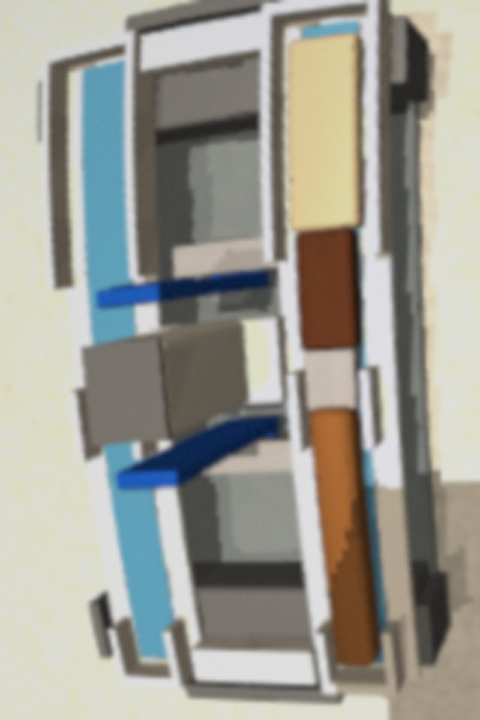

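```bash
python3 -c "
from m import *
f=grab_frame('wrist')
def q(name,pts,z):
    P=[onplane(f,50+(a-1)/3,(b-1)/3,z,True)[:2] for a,b in pts]; print(name,np.round(P,1).tolist(),np.mean(P,0).round(1))
q('core top',[(83,350),(162,336),(165,435),(92,446)],100)
q('front catch top',[(118,476),(180,471),(175,486),(122,488)],96)
q('rear catch top',[(97,293),(158,286),(160,300),(98,307)],96)
q('strip cut edges L',[(112,500),(118,540),(128,590),(135,620)],39)
q('strip cut edges R',[(147,490),(153,540),(161,590),(165,620)],39)
q('wide L',[(84,100),(85,200)],39); q('wide R wall top',[(126,100),(130,200)],51)
q('outer trough wall tops left',[(53,70),(60,280)],51)
q('brush trough R wall top',[(377,10),(385,250)],51)
q('strip end',[(150,657)],39)
q('handle end wall outer top',[(130,672),(190,680),(330,697)],51)
print(arm.state()['tool_pos'])
"
```

```text
core top [[557.2, 198.3], [559.9, 173.5], [534.5, 174.2], [531.6, 197.6]] [545.8 185.9]
front catch top [[522.4, 192.4], [524.1, 172.6], [520.0, 174.5], [519.1, 191.5]] [521.4 182.7]
rear catch top [[571.7, 195.6], [572.5, 176.5], [568.9, 176.0], [568.0, 195.4]] [570.3 185.9]
strip cut edges L [[498.8, 231.5], [484.3, 230.9], [465.6, 229.5], [454.1, 228.3]] [475.7 230.1]
strip cut edges R [[502.7, 216.5], [484.9, 216.1], [466.4, 215.3], [455.0, 215.4]] [477.3 215.8]
wide L [[636.3, 238.4], [601.8, 236.6]] [619.1 237.5]
wide R wall top [[631.4, 214.2], [599.1, 211.4]] [615.3 212.8]
outer trough wall tops left [[645.9, 243.9], [575.6, 239.1]] [610.7 241.5]
brush trough R wall top [[651.9, 132.8], [579.8, 127.2]] [615.8 130. ]
strip end [[439.7, 224.3]] [439.7 224.3]
handle end wall outer top [[439.1, 226.7], [438.3, 202.0], [436.5, 149.6]] [438.  192.8]
[494.38387059  58.58884349 157.907623  ]
```

The view shows the empty trough's blue floor at crop (140,570), cut away beside the grip spot, with the tower at (125,390) and catches at (148,475) and (128,298). Tower, walls and brush put the carrier centre at about (546,185), yaw 0.057, so the slot is at about (489,222). Moving over it to compare directly in the wrist view.

```bash
python3 -m handwheel '[{"rx":0,"ry":0,"rz":0,"x":-0.5,"y":0,"z":0,"grip":-1},{"rx":0,"ry":0,"rz":0,"x":-1,"y":0,"z":0,"grip":-1},{"rx":0,"ry":0,"rz":0,"x":-1,"y":0,"z":0,"grip":-1}]'; python3 -m handwheel '[{"rx":0,"ry":0,"rz":0,"x":-0.5,"y":-0.02,"z":0,"grip":-1},{"rx":0,"ry":0,"rz":-0.003,"x":-1,"y":-0.02,"z":0,"grip":-1},{"rx":0,"ry":0,"rz":-0.003,"x":-1,"y":-0.02,"z":0,"grip":-1},{"rx":0,"ry":0,"rz":-0.003,"x":-1,"y":-0.02,"z":0,"grip":-1}]'
python3 -c "
from m import *
f=grab_frame('wrist'); save('wr11',f['img'],(140,0,380,250),2.4); save('sc11',grab_frame('scene')['img'],(270,150,360,260),5)"
```

```text
time_s: 7.75
tool_pos: [490.4, 141.9, 157.9]
ee_rot: [0.725, -0.689, -0.0, -0.0]
ft_force: [-0.0, 0.1, -1.2]
opening: 12.1
time_s: 8.25
tool_pos: [488.6, 218.1, 158.0]
ee_rot: [0.727, -0.687, 0.0, 0.0]
ft_force: [-0.0, -0.7, -0.5]
opening: 12.0
```

View pics/wr11.png

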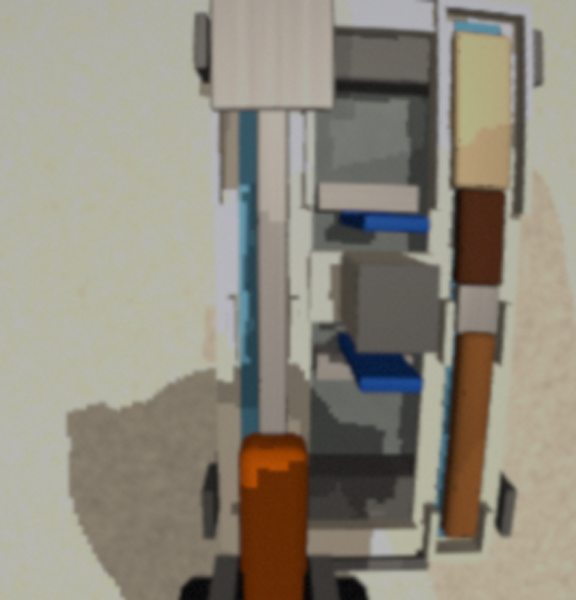

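View pics/sc11.png

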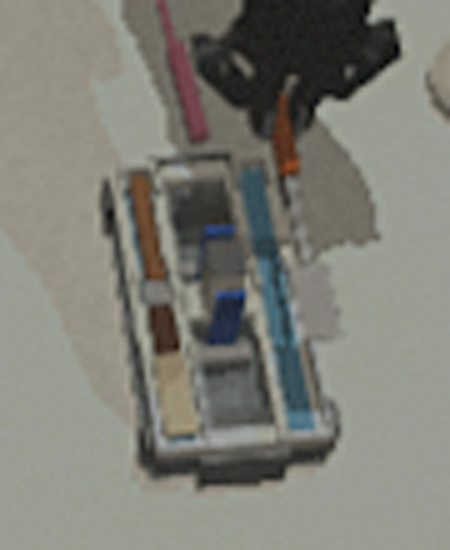

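```bash
python3 -c "
from m import *
f=grab_frame('wrist'); im=f['img']
a=.057;C=np.array([[np.cos(a),np.sin(a)],[-np.sin(a),np.cos(a)]])
def q(name,pts,z):
    P=np.array([onplane(f,140+(x-1)/2.4,(y-1)/2.4,z,True)[:2] for x,y in pts]); print(name,P.round(1).tolist(),((P-[546,185])@C.T).round(1).tolist())
q('core top',[(358,263),(440,265),(440,350),(357,350)],100)
q('front catch top',[(362,385),(420,385)],96)
q('rear catch top',[(370,224),(428,224)],96)
q('strip L edge',[(239,130),(239,200),(241,300),(242,400)],39)
q('outer wall L edge wide',[(219,150),(219,185)],51)
q('white base L edge',[(217,200),(217,290)],39)
q('tower-side wall, wide',[(290,150),(302,150)],51)
q('cut tower-side white',[(289,330),(311,330)],39)
q('brush wall outer',[(523,50),(515,210)],51)
m=hsvmask(im,(4,120,50),(18,255,255)); k,l,s,ce=cv2.connectedComponentsWithStats(m)
for i in range(1,k):
    if s[i,4]>60:
        for z in (53,173): print(ce[i].round(),s[i].tolist(),z,box(topts(f,l==i,z,True)))
print(arm.state()['tool_pos'])
"
```

```text
core top [[558.1, 197.4], [559.6, 173.2], [534.3, 170.6], [532.5, 195.7]] [[12.8, 11.7], [12.9, -12.5], [-12.5, -13.7], [-12.9, 11.4]]
front catch top [[521.0, 192.7], [522.2, 174.7]] [[-24.5, 9.1], [-24.4, -8.9]]
rear catch top [[569.7, 194.2], [571.3, 177.0]] [[24.2, 7.8], [24.8, -9.5]]
strip L edge [[601.3, 236.7], [575.0, 235.3], [537.5, 232.8], [498.6, 230.7]] [[58.1, 48.5], [31.8, 48.6], [-5.8, 48.2], [-44.7, 48.3]]
outer wall L edge wide [[592.5, 242.6], [579.9, 242.0]] [[49.7, 54.9], [37.1, 55.0]]
white base L edge [[574.7, 243.4], [540.8, 241.9]] [[31.9, 56.7], [-1.9, 57.1]]
tower-side wall, wide [[593.6, 217.9], [593.9, 213.7]] [[49.4, 30.1], [49.5, 26.0]]
cut tower-side white [[527.0, 214.2], [527.5, 205.9]] [[-17.3, 30.2], [-17.3, 21.9]]
brush wall outer [[640.8, 135.8], [580.0, 135.0]] [[91.8, -54.5], [31.1, -51.9]]
[340.  98.] [331, 79, 19, 39, 664] 53 (array([568.7, 147.9]), 33.9, 15.7, np.float64(0.05))
[340.  98.] [331, 79, 19, 39, 664] 173 (array([570.2, 183.2]), 17.8, 8.2, np.float64(0.05))
[335. 180.] [325, 139, 21, 85, 1204] 53 (array([491.8, 143.4]), 82.0, 14.7, np.float64(0.059))
[335. 180.] [325, 139, 21, 85, 1204] 173 (array([529.8, 180.8]), 43.1, 7.7, np.float64(0.059))
[254. 247.] [240, 181, 29, 139, 3566] 53 (array([405.8, 213.4]), 167.4, 27.3, np.float64(0.055))
[254. 247.] [240, 181, 29, 139, 3566] 173 (array([484.6, 217.6]), 87.9, 14.4, np.float64(0.055))
[488.70686469 218.22663597 158.19890931]
```

Carrier refined: centre (546,184.5), slot about (489,221.3). The held handle measures yaw 0.055 with its grip at (489.7,217.9). So shift +3.4 mm in y and go down to just above the walls.

```bash
python3 -m handwheel '[{"rx":0,"ry":0,"rz":0,"x":-0.043,"y":0,"z":0.2,"grip":-1},{"rx":0,"ry":0,"rz":0,"x":-0.043,"y":0,"z":0.6,"grip":-1},{"rx":0,"ry":0,"rz":0,"x":-0.043,"y":0,"z":1,"grip":-1},{"rx":0,"ry":0,"rz":0,"x":-0.043,"y":0,"z":1,"grip":-1}]'; python3 -m handwheel '[{"rx":0,"ry":0,"rz":0,"x":0,"y":0,"z":0.12,"grip":-1},{"rx":0,"ry":0,"rz":0,"x":0,"y":0,"z":0.22,"grip":-1},{"rx":0,"ry":0,"rz":0,"x":0,"y":0,"z":0.22,"grip":-1}]'
python3 -c "
from m import *
f=grab_frame('wrist'); save('wr12',f['img'],(140,0,380,250),2.4); save('sc12',grab_frame('scene')['img'],(270,150,360,260),5)
f=grab_frame('side'); save('s12',f['img'],(220,110,340,190),6)"
```

```text
time_s: 8.9
tool_pos: [486.8, 222.1, 75.8]
ee_rot: [0.727, -0.687, -0.001, 0.002]
ft_force: [-0.3, 0.4, 0.1]
opening: 12.6
time_s: 9.28
tool_pos: [488.1, 223.0, 60.4]
ee_rot: [0.727, -0.687, -0.0, 0.0]
ft_force: [1.1, -0.4, -0.6]
opening: 12.6
```

View pics/wr12.png

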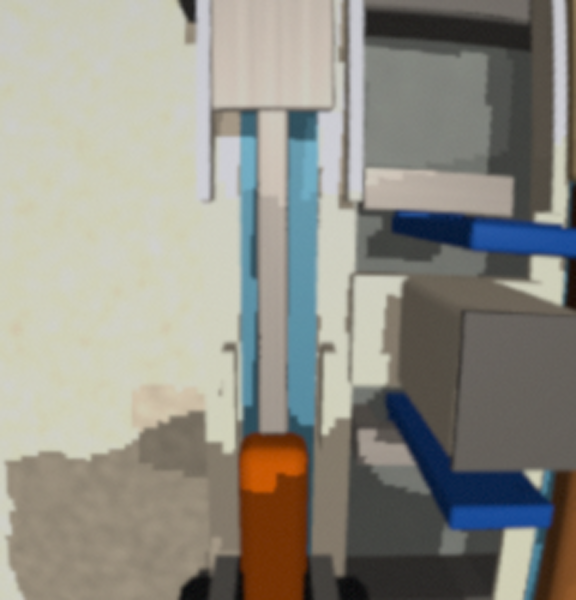

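View pics/s12.png

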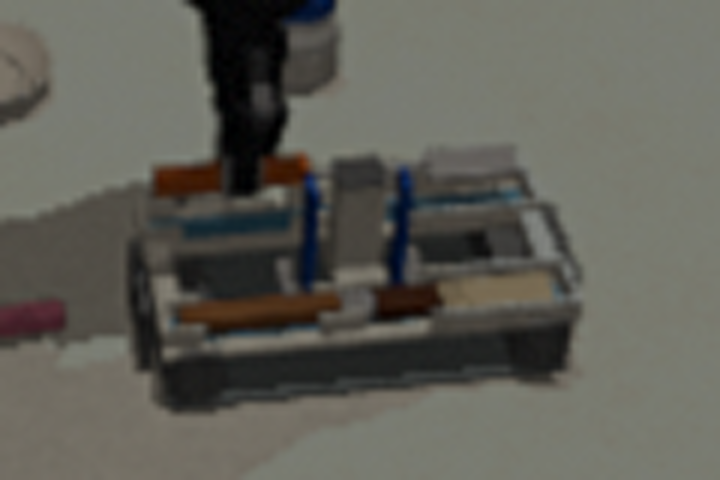

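View pics/sc12.png

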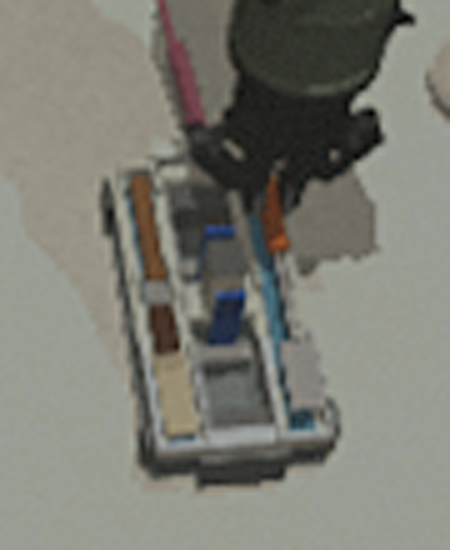

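The wrist crop shows the spatula at column 273, with the trough's centre (blue strip 241–318, wide walls 212/349, narrow walls 236/319) at about 279.5. That is 1.6 mm to the right, matching the earlier estimate. Correct and descend.

```bash
python3 -m handwheel '[{"rx":0,"ry":0,"rz":0,"x":0.02,"y":0,"z":0,"grip":-1},{"rx":0,"ry":0,"rz":0,"x":0.02,"y":0,"z":0.1,"grip":-1},{"rx":0,"ry":0,"rz":0,"x":0.02,"y":0,"z":0.2,"grip":-1},{"rx":0,"ry":0,"rz":0,"x":0.02,"y":0,"z":0.26,"grip":-1},{"rx":0,"ry":0,"rz":0,"x":0.02,"y":0,"z":0.26,"grip":-1}]'
python3 -c "
from m import *
f=grab_frame('wrist'); save('wr13',f['img'],(140,0,380,250),2.4)
f=grab_frame('side'); save('s13',f['img'],(220,110,340,190),6)"
```

```text
time_s: 10.05
tool_pos: [488.1, 221.2, 39.2]
ee_rot: [0.727, -0.687, -0.0, 0.0]
ft_force: [0.7, 0.0, 0.2]
opening: 12.7
```

View pics/wr13.png

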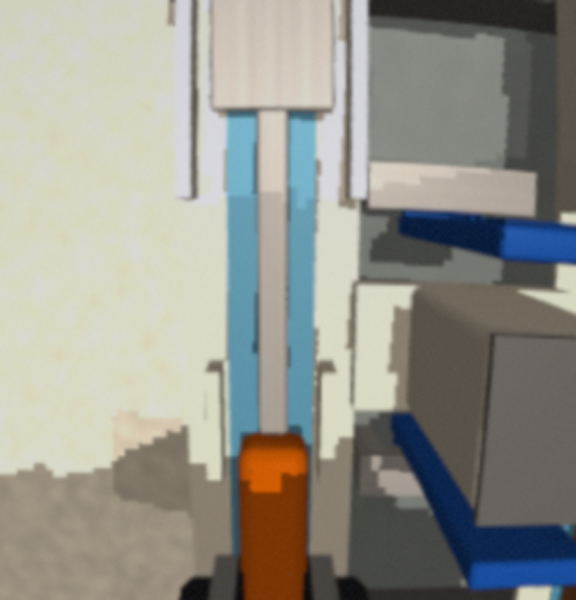

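View pics/s13.png

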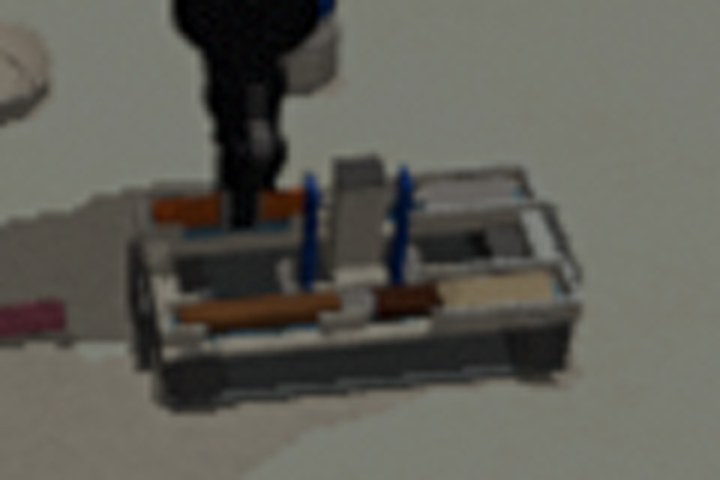

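Centred: strip 227–317, spatula at column 273. There is no contact yet, with about 4–5 mm to the floor. Lower, then open only part way, clear of the tower.

```bash
python3 -m handwheel '[{"rx":0,"ry":0,"rz":0,"x":0,"y":0,"z":0.025,"grip":-1},{"rx":0,"ry":0,"rz":0,"x":0,"y":0,"z":0.05,"grip":-1},{"rx":0,"ry":0,"rz":0,"x":0,"y":0,"z":0.05,"grip":-1}]'; python3 -m handwheel '[{"rx":0,"ry":0,"rz":0,"x":0,"y":0,"z":0,"grip":-0.42},{"rx":0,"ry":0,"rz":0,"x":0,"y":0,"z":0,"grip":-0.42},{"rx":0,"ry":0,"rz":0,"x":0,"y":0,"z":0,"grip":-0.42}]'
python3 -c "
from m import *
f=grab_frame('wrist'); save('wr14',f['img'],(140,0,380,250),2.4)
f=grab_frame('side'); save('s14',f['img'],(220,110,340,190),6)"
```

```text
time_s: 10.52
tool_pos: [488.2, 221.4, 35.6]
ee_rot: [0.727, -0.687, -0.0, 0.0]
ft_force: [0.1, -0.7, -0.3]
opening: 12.2
time_s: 10.9
tool_pos: [488.3, 221.4, 35.7]
ee_rot: [0.727, -0.687, 0.0, -0.0]
ft_force: [-0.6, 0.4, 0.6]
opening: 25.0
```

View pics/wr14.png

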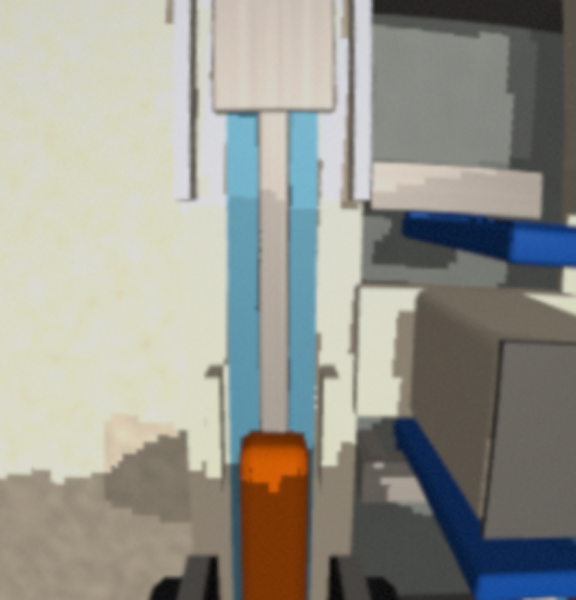

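View pics/s14.png

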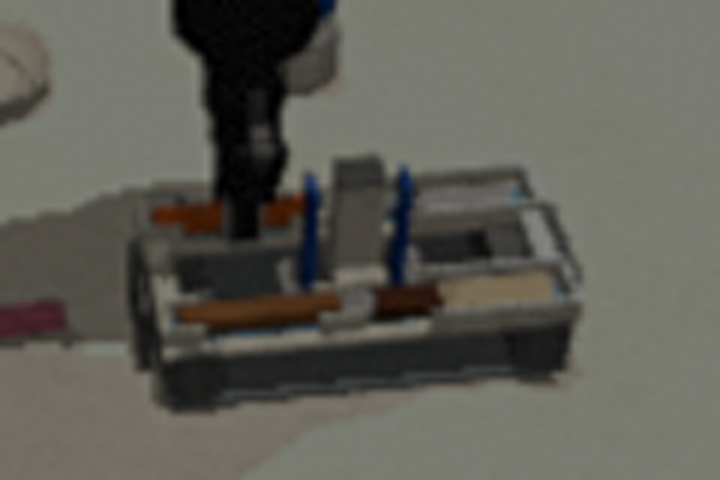

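Let go: the fingers stand open beside the handle, and the spatula lies in the trough between the walls. Back straight up.

```bash
python3 -m handwheel '[{"rx":0,"ry":0,"rz":0,"x":0,"y":0,"z":-0.05,"grip":-0.42},{"rx":0,"ry":0,"rz":0,"x":0,"y":0,"z":-0.2,"grip":-0.42},{"rx":0,"ry":0,"rz":0,"x":0,"y":0,"z":-0.6,"grip":-0.42},{"rx":0,"ry":0,"rz":0,"x":0,"y":0,"z":-1,"grip":-0.42}]';  python3 -m handwheel '[{"rx":0,"ry":0,"rz":0,"x":0,"y":0,"z":-0.5,"grip":-0.42},{"rx":0,"ry":0,"rz":0,"x":0.3,"y":-0.2,"z":-1,"grip":0},{"rx":0,"ry":0,"rz":0,"x":0.47,"y":-0.7,"z":-1,"grip":0.5},{"rx":0,"ry":0,"rz":0,"x":0.47,"y":-0.7,"z":-1,"grip":0.9}]'
python3 -c "
from m import *
f=grab_frame('wrist'); save('wr15',f['img']);print(arm.state()['joint_pos'])
f=grab_frame('side'); save('s15',f['img'],(220,110,340,190),6)
f=grab_frame('scene'); save('sc15',f['img'],(270,150,360,260),5)"
```

```text
time_s: 11.5
tool_pos: [488.3, 221.3, 117.3]
ee_rot: [0.727, -0.687, 0.0, -0.0]
ft_force: [-0.3, -0.1, 0.8]
opening: 24.5
time_s: 12.0
tool_pos: [548.4, 185.6, 196.9]
ee_rot: [0.726, -0.688, 0.001, -0.001]
ft_force: [-0.2, -0.2, -0.1]
opening: 76.8
[-0.67365223  0.50281123  0.3426026   1.77321081 -0.20780588  0.90056073
 -1.75637735]
```

View pics/wr15.png

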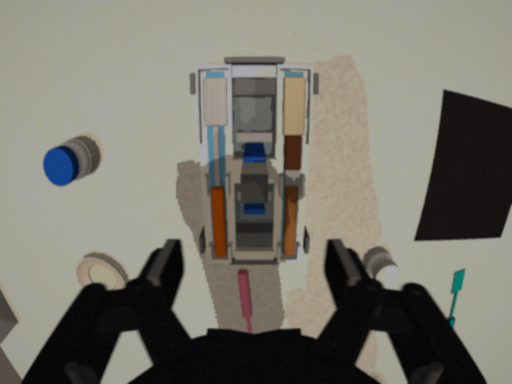

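View pics/s15.png

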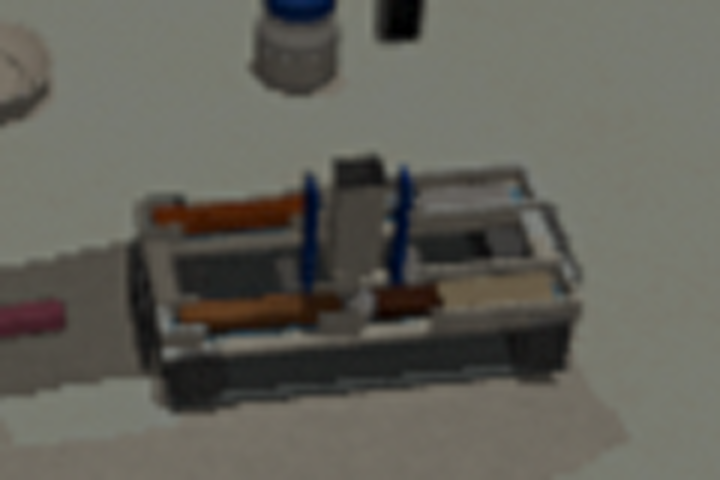

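The spatula lies in the trough parallel to the brush, wrist (217,215) against the brush at (291,215), carrier still seated. A numeric check and the carrier centre for the pinch:

```bash
python3 -m handwheel '[{"rx":0,"ry":0,"rz":-0.05,"x":0,"y":0,"z":0,"grip":0.9},{"rx":0,"ry":0,"rz":-0.11,"x":0,"y":0,"z":0,"grip":0.9},{"rx":0,"ry":0,"rz":-0.165,"x":0,"y":0,"z":0,"grip":0.9},{"rx":0,"ry":0,"rz":-0.22,"x":0,"y":0,"z":0,"grip":0.9},{"rx":0,"ry":0,"rz":-0.275,"x":0,"y":0,"z":0,"grip":0.9},{"rx":0,"ry":0,"rz":-0.33,"x":0,"y":0,"z":0,"grip":0.9},{"rx":0,"ry":0,"rz":-0.385,"x":0,"y":0,"z":0,"grip":0.9},{"rx":0,"ry":0,"rz":-0.44,"x":0,"y":0,"z":0,"grip":0.9},{"rx":0,"ry":0,"rz":-0.48,"x":0,"y":0,"z":0,"grip":0.9},{"rx":0,"ry":0,"rz":-0.5,"x":0,"y":0,"z":0,"grip":0.9},{"rx":0,"ry":0,"rz":-0.5,"x":0,"y":0,"z":0,"grip":0.9}]'
python3 -c "
from m import *
f=grab_frame('wrist'); im=f['img']; save('wr16',im,(100,60,420,300),2.4)
a=.057;C=np.array([[np.cos(a),np.sin(a)],[-np.sin(a),np.cos(a)]])
m=hsvmask(im,(4,120,50),(18,255,255)); k,l,s,ce=cv2.connectedComponentsWithStats(m)
for i in range(1,k):
    if s[i,4]>60:
        b=box(topts(f,l==i,53,True)); print(ce[i].round(),s[i].tolist(),b,'carrier frame',(C@(b[0]-[546,184.5])).round(1))
print(arm.state()['tool_pos'])
m=hsvmask(im,(105,150,50),(125,255,255)); k,l,s,ce=cv2.connectedComponentsWithStats(m)
for i in range(1,k):
    if s[i,4]>20: print('blue',ce[i].round(),s[i].tolist(),box(topts(f,l==i,96,True)))
"
```

```text
time_s: 13.52
tool_pos: [545.6, 187.4, 195.8]
ee_rot: [1.0, 0.028, -0.0, 0.0]
ft_force: [0.4, -0.4, 0.4]
opening: 80.9
[196. 134.] [155, 127, 83, 16, 1116] (array([484.5, 222.1]), 84.3, 14.0, np.float64(0.068)) carrier frame [-59.3  41. ]
[202. 206.] [165, 200, 75, 14, 938] (array([491.1, 144.8]), 81.6, 15.0, np.float64(0.052)) carrier frame [-57.1 -36.5]
[274. 207.] [258, 200, 32, 14, 395] (array([568.4, 148.9]), 33.1, 15.0, np.float64(0.063)) carrier frame [ 20.3 -36.8]
[545.77245054 187.33924174 195.79897639]
blue [229. 177.] [225, 156, 10, 41, 197] (array([522.6, 193.4]), 37.1, 6.1, np.float64(1.487))
blue [280. 177.] [275, 157, 10, 41, 206] (array([568. , 195.2]), 37.5, 6.1, np.float64(-1.341))
blue [469. 236.] [458, 222, 23, 31, 381] (array([801.2, 136.4]), 39.7, 23.3, np.float64(1.569))
blue [397. 381.] [381, 378, 30, 6, 118] (array([ 797.4, -134.2]), 70.0, 14.7, np.float64(-0.278))
```

View pics/wr16.png

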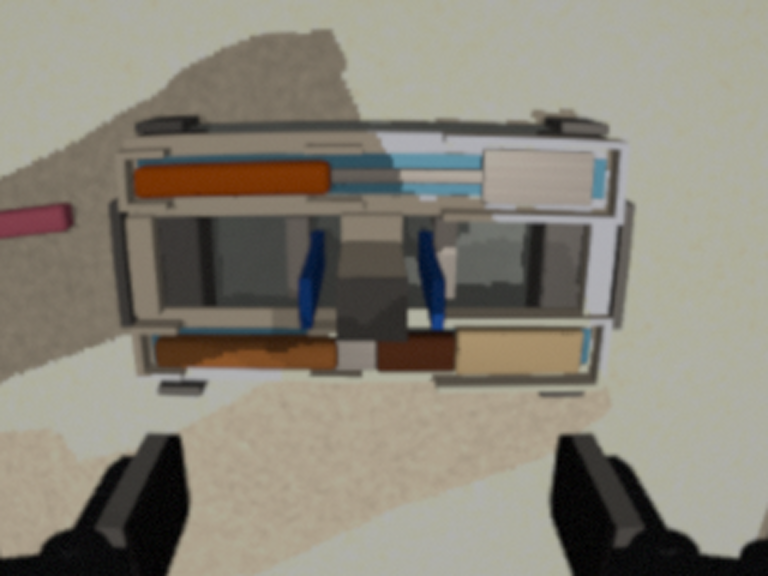

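The spatula sits at (-59,41) in the carrier frame, against the nominal (-57.5,40), yaw within 0.01. In the crop the catches are at (312,280) and (432,280), both between the jaw planes. Shift 3 mm in y and descend part way.

```bash
python3 -m handwheel '[{"rx":0,"ry":0,"rz":0,"x":0,"y":0.036,"z":0.4,"grip":0.9},{"rx":0,"ry":0,"rz":0,"x":0,"y":0.036,"z":0.9,"grip":0.9},{"rx":0,"ry":0,"rz":0,"x":0,"y":0.036,"z":0.9,"grip":0.9}]'
python3 -c "
from m import *
f=grab_frame('wrist'); im=f['img']; save('wr17',im,(100,60,420,300),2.4)
m=hsvmask(im,(105,150,50),(125,255,255)); k,l,s,ce=cv2.connectedComponentsWithStats(m)
for i in range(1,k):
    if s[i,4]>20: print('blue',ce[i].round(),s[i].tolist(),box(topts(f,l==i,96,True)))
print(arm.state()['tool_pos'])
f=grab_frame('side'); save('s17',f['img'],(220,100,340,190),6)
"
```

```text
time_s: 13.95
tool_pos: [544.8, 183.9, 121.8]
ee_rot: [1.0, 0.028, -0.002, 0.001]
ft_force: [-0.1, -0.1, 0.2]
opening: 81.4
blue [223. 202.] [216, 171, 16, 61, 544] (array([523.7, 195.7]), 41.8, 7.5, np.float64(1.402))
blue [290. 202.] [282, 172, 17, 60, 562] (array([566.7, 197.9]), 41.7, 7.9, np.float64(-1.273))
blue [503. 263.] [491, 245, 21, 35, 401] (array([787.7, 143.8]), 38.6, 23.3, np.float64(-1.57))
[545.8936335  184.22234745 123.6012742 ]
```

View pics/wr17.png

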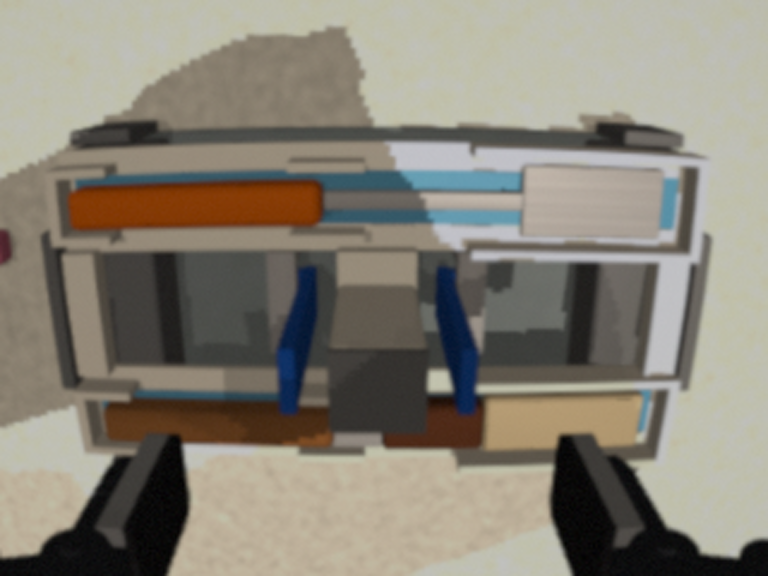

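View pics/s17.png

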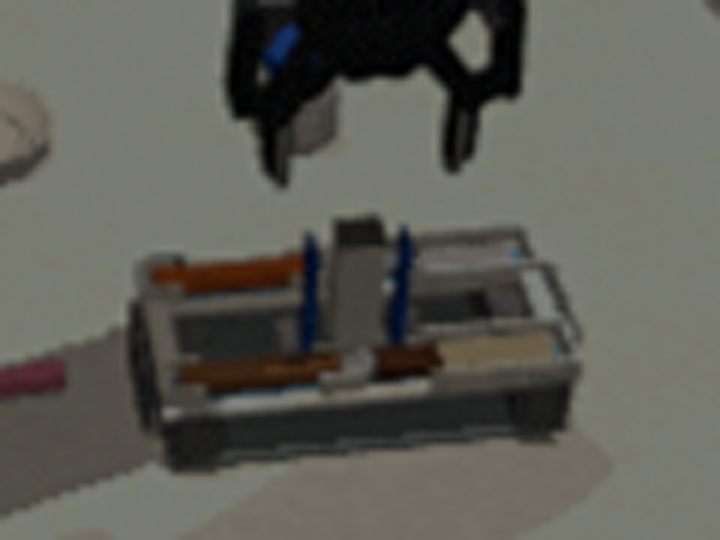

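```bash
python3 -c "
from m import *
f=grab_frame('wrist'); s=arm.state()
P=np.array([onplane(f,100+(x-1)/2.4,60+(y-1)/2.4,100,True)[:2] for x,y in [(329,350),(428,348),(427,432),(329,432)]]);print(P.round(1).tolist(),P.mean(0))
R=cv2.Rodrigues(np.zeros(3))[0]
from scipy.spatial.transform import Rotation as Ro
M=Ro.from_quat(s['ee_rot']).as_matrix(); print(s['tool_pos'], 'core centre in tool',(M.T@(np.r_[P.mean(0),100]-s['tool_pos'])).round(2)); print('camera in tool',(M.T@(f['T'][:3,3]-s['tool_pos'])).round(2)); print((M.T@f['T'][:3,:3]).round(4))
"
```

```text
[[534.7, 195.2], [560.6, 197.2], [562.5, 172.1], [535.5, 170.6]] [548.34143762 183.76063998]
[547.02469771 184.54029311 125.16725336] core centre in tool [ 1.24  0.86 25.17]
camera in tool [  -1.01  -83.63 -147.07]
[[ 1.000e+00 -2.000e-04  4.000e-04]
 [-0.000e+00 -9.458e-01 -3.248e-01]
 [ 5.000e-04  3.248e-01 -9.458e-01]]
```

The tower core is about 1.5 mm to +x of the jaw centre. Correct that and descend onto the catches (jaws 81 mm wide against 54 mm over the catches).

```bash
python3 -m handwheel '[{"rx":0,"ry":0,"rz":0,"x":0.02,"y":0.01,"z":0.3,"grip":0.9},{"rx":0,"ry":0,"rz":0,"x":0.02,"y":0.01,"z":0.6,"grip":0.9},{"rx":0,"ry":0,"rz":0,"x":0.02,"y":0.01,"z":0.89,"grip":0.9},{"rx":0,"ry":0,"rz":0,"x":0.02,"y":0.01,"z":0.89,"grip":0.9},{"rx":0,"ry":0,"rz":0,"x":0.02,"y":0.01,"z":0.89,"grip":0.9}]'
python3 -c "
from m import *
f=grab_frame('wrist'); im=f['img']; save('wr18',im,(100,60,420,300),2.4)
f=grab_frame('side'); save('s18',f['img'],(220,100,340,190),6)
"
```

```text
time_s: 14.72
tool_pos: [548.9, 183.8, 54.1]
ee_rot: [1.0, 0.028, 0.001, -0.0]
ft_force: [0.1, 0.2, 0.6]
opening: 81.1
```

View pics/wr18.png

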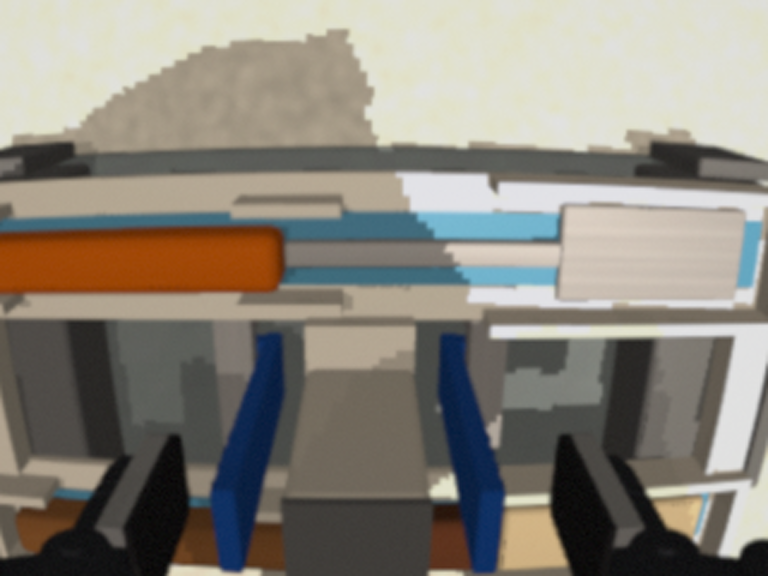

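View pics/s18.png

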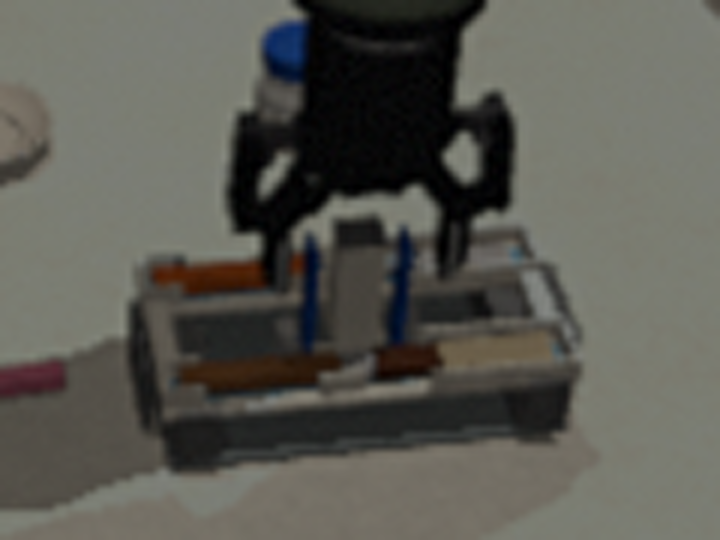

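The catches (217–240, 475–498) centre on column 357 against the jaw centre at 369, so I'm now 1.7 mm too far to +x. Tips are at about z=70. Correct, go 4 mm lower, and pinch.

```bash
python3 -m handwheel '[{"rx":0,"ry":0,"rz":0,"x":-0.02,"y":0,"z":0.05,"grip":0.9},{"rx":0,"ry":0,"rz":0,"x":-0.02,"y":0,"z":0.05,"grip":0.9},{"rx":0,"ry":0,"rz":0,"x":-0.02,"y":0,"z":0.05,"grip":0.4},{"rx":0,"ry":0,"rz":0,"x":-0.02,"y":0,"z":0.05,"grip":0.1},{"rx":0,"ry":0,"rz":0,"x":-0.02,"y":0,"z":0.05,"grip":-1},{"rx":0,"ry":0,"rz":0,"x":-0.02,"y":0,"z":0.05,"grip":-1},{"rx":0,"ry":0,"rz":0,"x":-0.02,"y":0,"z":0.05,"grip":-1},{"rx":0,"ry":0,"rz":0,"x":-0.02,"y":0,"z":0.05,"grip":-1},{"rx":0,"ry":0,"rz":0,"x":-0.02,"y":0,"z":0.05,"grip":-1}]'
python3 -c "
from m import *
f=grab_frame('wrist'); im=f['img']; save('wr19',im,(100,60,420,300),2.4)
f=grab_frame('side'); save('s19',f['img'],(220,100,340,190),6)
s=arm.state();print(s['opening'],s['ft_force'],s['tool_pos'],s['ft_torque'])
"
```

```text
time_s: 15.95
tool_pos: [546.8, 183.4, 49.6]
ee_rot: [1.0, 0.028, 0.0, -0.0]
ft_force: [-6.8, -2.0, 24.3]
opening: 34.5
34.02551932733855 [-5.60871417 -2.09469411 22.82714938] [546.78474698 183.47749474  49.63431168] [-0.45040527  1.48016041 -0.01633573]
```

View pics/wr19.png

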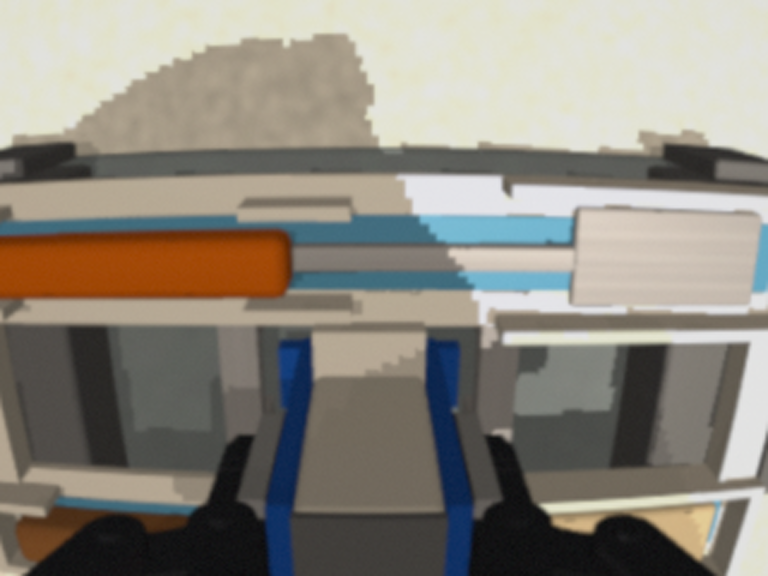

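View pics/s19.png

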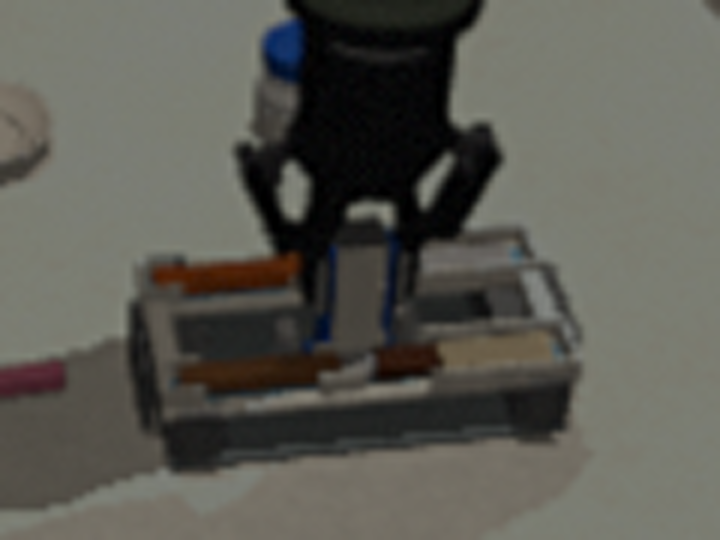

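Both catches are flush against the core (opening 34 against a nominal 38). The 24 N upward force is the jaws swinging forward on closing. Lift straight up, gently.

```bash
python3 -m handwheel '[{"rx":0,"ry":0,"rz":0,"x":0,"y":0,"z":-0.05,"grip":-1},{"rx":0,"ry":0,"rz":0,"x":0,"y":0,"z":-0.1,"grip":-1},{"rx":0,"ry":0,"rz":0,"x":0,"y":0,"z":-0.15,"grip":-1},{"rx":0,"ry":0,"rz":0,"x":0,"y":0,"z":-0.2,"grip":-1}]'
python3 -c "
from m import *
f=grab_frame('side'); save('s20',f['img'],(220,100,340,190),6)
s=arm.state();print(s['opening'],s['ft_force'],s['tool_pos'],s['ft_torque'])
"
```

```text
time_s: 16.55
tool_pos: [546.4, 183.3, 64.6]
ee_rot: [1.0, 0.028, -0.0, 0.0]
ft_force: [0.1, 0.4, -3.0]
opening: 33.8
33.5331646136486 [ 0.97389137  0.10580334 -2.91171103] [546.71430393 183.40421669  65.15183873] [ 0.04587148 -0.0578518   0.05376763]
```

View pics/s20.png

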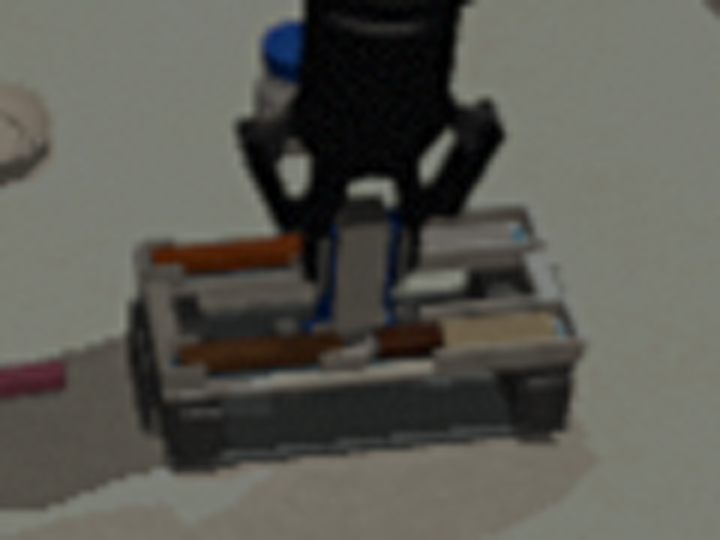

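It came free: the carried weight is about 3 N, level, both tools in place. Continue up slowly.

```bash
python3 -m handwheel '[{"rx":0,"ry":0,"rz":0,"x":0,"y":0,"z":-0.06,"grip":-1},{"rx":0,"ry":0,"rz":0,"x":0,"y":0,"z":-0.14,"grip":-1},{"rx":0,"ry":0,"rz":0,"x":0,"y":0,"z":-0.22,"grip":-1},{"rx":0,"ry":0,"rz":0,"x":0,"y":0,"z":-0.3,"grip":-1},{"rx":0,"ry":0,"rz":0,"x":0,"y":0,"z":-0.38,"grip":-1},{"rx":0,"ry":0,"rz":0,"x":0,"y":0,"z":-0.46,"grip":-1},{"rx":0,"ry":0,"rz":0,"x":0,"y":0,"z":-0.54,"grip":-1},{"rx":0,"ry":0,"rz":0,"x":0,"y":0,"z":-0.62,"grip":-1},{"rx":0,"ry":0,"rz":0,"x":0,"y":0,"z":-0.7,"grip":-1},{"rx":0,"ry":0,"rz":0,"x":0,"y":0,"z":-0.78,"grip":-1},{"rx":0,"ry":0,"rz":0,"x":0,"y":0,"z":-0.86,"grip":-1},{"rx":0,"ry":0,"rz":0,"x":0,"y":0,"z":-0.92,"grip":-1},{"rx":0,"ry":0,"rz":0,"x":0,"y":0,"z":-0.96,"grip":-1},{"rx":0,"ry":0,"rz":0,"x":0,"y":0,"z":-1,"grip":-1},{"rx":0,"ry":0,"rz":0,"x":0,"y":0,"z":-1,"grip":-1}]'; python3 -m handwheel '[{"rx":0,"ry":0,"rz":0,"x":0,"y":0,"z":-0.06,"grip":-1},{"rx":0,"ry":0,"rz":0,"x":0,"y":0,"z":-0.12,"grip":-1},{"rx":0,"ry":0,"rz":0,"x":0,"y":0,"z":-0.18,"grip":-1},{"rx":0,"ry":0,"rz":0,"x":0,"y":0,"z":-0.2,"grip":-1},{"rx":0,"ry":0,"rz":0,"x":0,"y":0,"z":-0.2,"grip":-1},{"rx":0,"ry":0,"rz":0,"x":0,"y":0,"z":-0.2,"grip":-1},{"rx":0,"ry":0,"rz":0,"x":0,"y":0,"z":-0.2,"grip":-1}]'
python3 -c "
from m import *
f=grab_frame('side'); save('s21',f['img'],(200,60,360,190),4.5)
f=grab_frame('wrist'); im=f['img'];save('wr21',im,(70,60,440,320),2.1)
for z in (162,):
  m=hsvmask(im,(4,120,50),(18,255,255)); k,l,s,ce=cv2.connectedComponentsWithStats(m)
  for i in range(1,k):
    if s[i,4]>60: print(ce[i].round(),box(topts(f,l==i,z,True)))
s=arm.state();print(s['opening'],s['ft_force'],s['tool_pos'],s['ft_torque'])
"
```

```text
time_s: 18.48
tool_pos: [546.6, 183.4, 144.6]
ee_rot: [1.0, 0.028, 0.0, -0.0]
ft_force: [0.3, -0.2, -3.0]
opening: 33.5
time_s: 19.35
tool_pos: [546.4, 183.3, 160.3]
ee_rot: [1.0, 0.028, -0.0, 0.0]
ft_force: [0.2, 0.1, -3.1]
opening: 33.5
[151. 170.] (array([484.2, 222.1]), 85.2, 15.1, np.float64(0.064))
[122. 281.] (array([461.8, 148.3]), 34.5, 13.2, np.float64(0.726))
[167. 277.] (array([493.2, 153.7]), 15.8, 4.7, np.float64(0.132))
32.95737460474228 [-0.25952514 -0.57514758 -2.96556501] [546.48997178 183.37286456 160.40822102] [-0.0457433  -0.06307604  0.00862327]
```

View pics/s21.png

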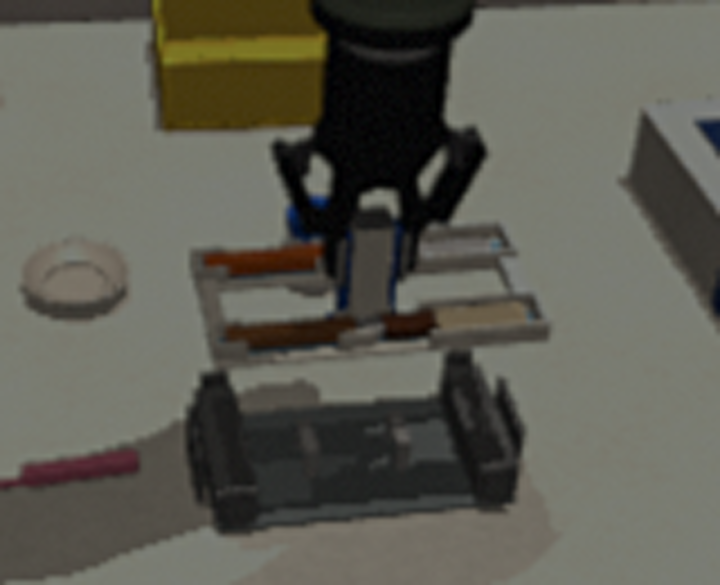

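View pics/wr21.png

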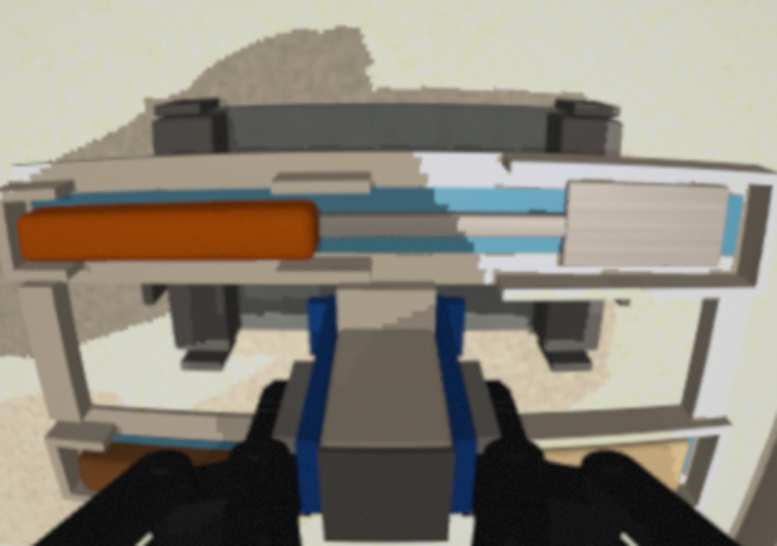

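The carrier hangs level 110 mm above its seat, with the spatula at wrist crop (170,230) and the brush at (160,465) in their troughs. There was no slip: the handle is at the same image row as when pinched. Handing in.

```bash
python3 -c "
from plant import arm
print(arm.finish_job()); s=arm.state(); print(s['time_s'],s['tool_pos'],s['opening'])"
```

```text
the job is handed in; nothing more can be done
None
the job is handed in; nothing more can be done
```

The job is handed in: the orange spatula is lying in the empty compartment and the carrier is held about 11 cm above its dock by both pinched catches. The hand-in gives no verdict.

**Last checks**
- **Time:** about 19.4 s, against the 51 s limit.
- **Lift:** the tool had risen 110.8 mm since the pinch. The side view shows the carrier level and clear of the dock.
- **Catches and grip:** both looked flush against the tower when pinched. The handle stayed at the same image row through the lift, so nothing slipped.
- **Load:** a steady 3 N.
- **Spatula:** measured before the pinch, its handle was 2 mm along and 1 mm across from nominal, within 0.015 rad. After the lift it looked unchanged.
- **Brush:** it is still lying in its compartment. From above it was partly hidden by the gripper at the end, so its final position was judged by eye.
- **Other objects:** no bystander was touched as far as the pictures show, but I did not measure their positions at the end.

**What failed or disagreed**
- **First grasp missed:** the jaws closed above the handle. The fingertips turned out to be about 7 mm behind the tool point, not 25 mm ahead as `arm.tips_ahead` says, so I used heights measured from the images.
- **Opening readings:** they were about 1.5 mm below the true width on the 14 mm handle and 4 to 5 mm below on the pinched catches (33–34 mm against 38 mm). So the opening alone does not prove the catch travel.
- **Pinch force:** closing on the catches pressed down on the carrier with about 24 N, within the limits. It was gone once the carrier was lifted.

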